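Load the specimen carriers and set the results screen

ROBOT

A 6-joint arm with a two-finger parallel gripper is mounted at the origin on the work surface. World frame = base frame: x ahead of the robot, y to its left, z up, the work surface at z = 0. Lengths are in m, angles in rad, forces in N, time in s.
With the tool pointing down it reaches from about 0.35 to 0.775 m from the base axis. Payload 5.5 kg.
Tool frame: the origin (TCP) lies at the very end of the fingers, on their centre line; the grasp point (between the pads) lies 19 mm behind it; z points along the fingers, y is the direction in which the jaws open and shut (so a half turn about z gives the same grasp; the last joint's range is limited). The gripper opens to 85 mm and grips with 20 to 120 N. Pads are 22 mm wide; open, the fingers measure 114 mm over their backs; the gripper's body (76 mm by 85 mm) begins 54 mm behind the grasp point. The pads swing forward as they close: fully open they stand 13 mm farther back than shut.
Start: joints at [-1.367, 0.313, 0.046, 1.304, 0, 1.431], TCP at [0.194, -0.541, 0.231] pointing down, gripper open.
Joint ranges: [-2.76, 2.76], [-0.86, 1.69], [-1.03, 1.26], [-2.2, 2.34], [-1.47, 1.5], [-3.14, 3.14]. Speed limits (rad/s): [2.57, 2.57, 3.14, 3.14, 3.14, 3.14].

INTERFACE

Orientations are given as a unit quaternion [w, x, y, z].
In Python, from workcell import get_state, vision, workorder, silhouettes, tip_of gives the robot as it stands.
- The arm moves only by the shell command python3 -m inch 'ROWS' [FORCE]. ROWS is JSON, a list of rows, each a list of 7 numbers: the shift along the tool's x, y, z in cm, then the turn, a rotation vector about the tool's x, y, z in degrees, then the finger opening in cm, from 0 to 8.54. In form: [[dx, dy, dz, rx, ry, rz, hand], ...]. A call has 1 to 5 rows; each row shifts and turns the commanded pose from where the row before left it, along the tool's axes as they then stand; what a row does not reach is not made up. A row lasts 1/10 s, in which the tool goes at most 50 mm and 8.59 degrees, less where a joint would pass 70% of its speed; a pose out of reach is approached as far as the arm can. A call with a gripper value outside its range is refused whole. The fingers move at their own pace and stop on an object; FORCE is the grip in N (left out, the last holds). Time passes only in rows, so rows that do not move let the fingers close. It gives the time, the measured TCP pose, the force and the opening at its end, in the units of the state.
- get_state(): the state, without advancing time (a new reading comes with each control period).
- vision.read_camera(name): name is "scene" or "top" or "wrist"; returns a dict with "pixels" (400x640x3 uint8, red, green, blue), "depth" (400x640 float32, m along the optical axis (not along the pixel's ray), 0 where there is no reading), "mtx" (3x3 intrinsics, pixels), "T" (4x4, takes a point from camera to world coordinates); the wrist camera has in their place "tool_from_camera" (4x4, takes a point from camera to tool coordinates, whose origin is the TCP and whose axes are the flange's). Camera axes: x right, y up, looking along -z (the intrinsics and any distortion apply to the point x, -y, -z); pixel columns grow to the right and rows downward; lengths in m; the calibration is good to about 2 mm. The wrist camera is an equidistant fisheye: a pixel r from the principal point sees the ray r / f radians off the axis. A picture is of the moment at which its call begins: read the wrist's pose just before it.
- workorder.hand_in(): hands the job in, once; it reports no verdict.
Trained networks look in a picture, given as the dict that the camera call returned (one of the last four; its "shot" number tells which), for a name from the list of things; names that differ only in an ending like _2 or _b are one class to them, and where a whole thing is asked for, a point or a joint stands for the part that bears it (a point fixed in the world has none). Each returns a list of dicts, best first, with "confidence" (0 to 1); they miss things now and then, are a little off and sometimes report something else, mostly with a low value. They report only what shows in the picture. A call takes as long as a camera call. They do not tell look-alikes from the thing itself.
- silhouettes(picture, label): "mask" (400x640 bool, what is visible of it) and "location" ([column, row] in pixels, amid what is visible of it).
- tip_of(picture, label): "location" ([column, row] in pixels: a listed point, or the origin of a listed thing).
The state is a dict: "clock": time; "joint_pos": joint angles; "qvel": joint speeds; "tau": joint torques, N m; "tcp_pos": TCP position; "orientation": TCP orientation; "wrist_force": force on the tool from outside, world axes, zero at the start; "ft_torque": the same for the moment, N m; "finger_gap": finger opening in m.
Only numpy, scipy, OpenCV 4.12 (cv2) and the standard library are available. Lean on these libraries where they do the work, as an engineer would, in place of code of your own. Each camera call takes 0.05 s, during which the arm holds its last target.

TASK

Slide every specimen carrier lying on the bench into a free bay of the loading dock, plain end first, until each is fully home against the end stop. Only when the whole batch is in, take the screen by its top handle bar, turn it until it is square with its foot (facing the foot's front edge) and lean it back 20 degrees from upright. Leave everything else on the bench where it is.

Things in the scene. Friction and masses are not known exactly. Their poses are not given: they have to be found in the camera images.
- carrier0: Specimen carrier (3 or 4 present, all alike; None if absent): flat aluminium plate 130 (x) x 44 (y) x 8 mm, 180 g, two dark round mounts flush in its top. A black grip block stands on its rear end: x -65 to -53 mm, 32 mm wide in y, z 8 to 58 mm. Origin: centre of the underside; +x to the plain leading end, 65 mm off; z up. Starts flat on the bench.
- carrier1: Specimen carrier (3 or 4 present, all alike; None if absent): flat aluminium plate 130 (x) x 44 (y) x 8 mm, 180 g, two dark round mounts flush in its top. A black grip block stands on its rear end: x -65 to -53 mm, 32 mm wide in y, z 8 to 58 mm. Origin: centre of the underside; +x to the plain leading end, 65 mm off; z up. Starts flat on the bench.
- carrier2: Specimen carrier (3 or 4 present, all alike; None if absent): flat aluminium plate 130 (x) x 44 (y) x 8 mm, 180 g, two dark round mounts flush in its top. A black grip block stands on its rear end: x -65 to -53 mm, 32 mm wide in y, z 8 to 58 mm. Origin: centre of the underside; +x to the plain leading end, 65 mm off; z up. Starts flat on the bench.
- carrier3: Specimen carrier (3 or 4 present, all alike; None if absent): flat aluminium plate 130 (x) x 44 (y) x 8 mm, 180 g, two dark round mounts flush in its top. A black grip block stands on its rear end: x -65 to -53 mm, 32 mm wide in y, z 8 to 58 mm. Origin: centre of the underside; +x to the plain leading end, 65 mm off; z up. Starts flat on the bench.
- dock: Fixed low dock 115 (x) x 240 (y) x 27 mm with four bays open to its -x side; a carrier is slid in level along +x. Origin on the bench under it, z up, yaw varies. Its frame: bay floor z 8 mm, from the sill's front x -65 to the end stop x 30 mm; top plate x -50 to 50, underside z 19.5, top 27 mm. A carrier fully home has its origin at x -35, z 8 mm, its grip block outside.
- bay0 (a point): Point on the floor of dock bay 0, mid-width (y -87 mm of the dock), at the end stop, where a carrier's leading end must arrive; axes as the dock's. The bay is 47 mm wide between 11 mm dividers with round noses at dock x -65 mm: 3 mm play across and 3.5 mm in height for a carrier.
- bay1 (a point): Point on the floor of dock bay 1, mid-width (y -29 mm of the dock), at the end stop, where a carrier's leading end must arrive; axes as the dock's. The bay is 47 mm wide between 11 mm dividers with round noses at dock x -65 mm: 3 mm play across and 3.5 mm in height for a carrier.
- bay2 (a point): Point on the floor of dock bay 2, mid-width (y 29 mm of the dock), at the end stop, where a carrier's leading end must arrive; axes as the dock's. The bay is 47 mm wide between 11 mm dividers with round noses at dock x -65 mm: 3 mm play across and 3.5 mm in height for a carrier.
- bay3 (a point): Point on the floor of dock bay 3, mid-width (y 87 mm of the dock), at the end stop, where a carrier's leading end must arrive; axes as the dock's. The bay is 47 mm wide between 11 mm dividers with round noses at dock x -65 mm: 3 mm play across and 3.5 mm in height for a carrier.
- screen_foot: Fixed foot of the results screen: black rectangular slab 85 (x) x 140 (y) x 12 mm with a post. Origin: centre of its underside, on the swivel axis (vertical); its -x long side, with a white index line, is its front. Its yaw varies a little.
- screen_swivel (a joint): Swivel of the screen about the vertical axis through the foot's origin, rad, anticlockwise from above positive; 0 = the screen's face is parallel to the foot's front edge. Stiff: stays where it is left (0.15 N m friction). Limits -1.4 to 1.4.
- screen_tilt (a joint): Tilt of the screen about its lower hinge (horizontal, along the screen's width), rad; 0 = upright, positive = leaning back (top away from the side its face looks to). Stays where it is left (0.22 N m friction). Limits -0.4 to 0.9.
- screen_handle (a point): Middle of the round handle bar over the screen's top: aluminium, 14 mm diameter, 130 mm long, on stubs 116 mm apart, along the screen's width (y axis), 146 mm above the tilt hinge in the screen's frame, 34 mm over its top edge; free to turn within gripping fingers. The glass faces -x. Screen 170 wide x 100 high x 16 mm thick.
- screen_hinge (a point): Point on the tilt hinge, on the swivel axis, 70 mm above the bench, in the middle of the screen's width. Turns with the screen.
- mouse: Bystander, to be left where it is: black computer mouse 100 x 58 x 30 mm. Origin at the centre of its underside.
- refblock: Bystander, to be left where it is: flat round steel reference block, 60 mm diameter, 12 mm high. Origin at the centre of its underside.
- jar: Bystander, to be left where it is: small amber jar, 52 mm diameter, 65 mm high. Origin at the centre of its underside.
- brush: Bystander, to be left where it is: small cleaning brush lying flat.
- washbottle: Bystander, to be left where it is: white plastic bottle, 60 mm diameter, 150 mm high. Origin at the centre of its underside.
- anvil: Bystander, to be left where it is: dark steel ring, 64 mm diameter, 25 mm high. Origin at the centre of its underside.
- driver: Bystander, to be left where it is: screwdriver lying flat.
Mind the look-alikes: they are no part of the job. Leave any blue, orange or turquoise look-alike of the carrier0 alone.

How it is judged:
By the outcome, as a careful person would: the job done as asked, in the order asked, and still so for the second after the job is handed in, with the robot touching nothing.
Of carrier0, carrier1, carrier2, carrier3 only 3 to 4 are there at a start; the rules pass over those that are not, and their reading is None.
At some moment in a run one of carrier0, carrier1, carrier2, carrier3 may be knocked a few centimetres aside while the robot is not near it.
Once in a run the grip may slacken for a moment while it holds something.
It also fails if it takes over 210 s, if anything falls off the work surface, if the arm or the gripper's body presses on something with over 40 N, if the wrist force passes 120 N, or if a joint passes its speed limit or range.

## Working session

There is one attempt and no reset: what is moved stays moved. The work goes in short steps, Python scripts to look and compute and a shell command to move; the robot and the scene stay as the last step left them, time stands still between calls to the robot, and variables do not carry over. Pictures are saved under pics/ and viewed, and the job is handed in when it is done.

```bash
ls; mkdir -p pics; cat > h.py <<'E'
import numpy as np, cv2
from workcell import get_state, vision, workorder, silhouettes, tip_of
from scipy.spatial.transform import Rotation as R
def save(im,name): cv2.imwrite('pics/'+name, cv2.cvtColor(np.ascontiguousarray(im),cv2.COLOR_RGB2BGR))
def pts(p):
    d=p['depth'].astype(float);K=p['mtx'];v,u=np.mgrid[0:400,0:640]
    X=np.stack([(u-K[0,2])/K[0,0]*d,-(v-K[1,2])/K[1,1]*d,-d,np.ones_like(d)],-1)
    return (X@p['T'].T)[...,:3]
def proj(p,X):
    Y=np.linalg.inv(p['T'])@np.append(X,1); K=p['mtx']
    return np.array([K[0,2]+K[0,0]*Y[0]/-Y[2],K[1,2]-K[1,1]*Y[1]/-Y[2]])
def st():
    s=get_state();q=s['orientation'];r=R.from_quat([q[1],q[2],q[3],q[0]])
    return s,np.array(s['tcp_pos']),r
E
python3 - <<'E'
from h import *
s,t,r=st();print(s['clock'],t,r.as_matrix().round(3),s['finger_gap'])
for n in('scene','top'):
    p=vision.read_camera(n);save(p['pixels'],n+'0.png');print(n,p.keys(),p['mtx'],p['T'])
E
```

```text
pics
0.0 [ 0.19368577 -0.54086945  0.2304212 ] [[ 0.941  0.337 -0.   ]
 [ 0.337 -0.941  0.002]
 [ 0.    -0.002 -1.   ]] 0.08536059218573512
scene dict_keys(['pixels', 'depth', 'mtx', 'T', 'shot']) [[434.54602486   0.         322.02258157]
 [  0.         434.54602486 201.00643151]
 [  0.           0.           1.        ]] [[-0.41249857 -0.70877385  0.57226266  1.3551588 ]
 [ 0.91095295 -0.32308537  0.2564772   0.35265119]
 [ 0.00310536  0.62710084  0.77893189  1.30434101]
 [ 0.          0.          0.          1.        ]]
top dict_keys(['pixels', 'depth', 'mtx', 'T', 'shot']) [[368.81377549   0.         322.7729304 ]
 [  0.         368.81377549 196.51335002]
 [  0.           0.           1.        ]] [[ 0.00894306  0.9850891  -0.17181237  0.35618293]
 [-0.9997449   0.00524449 -0.02196867 -0.0303868 ]
 [-0.02074003  0.17196501  0.98488471  1.18168329]
 [ 0.          0.          0.          1.        ]]
```

View pics/scene0.png

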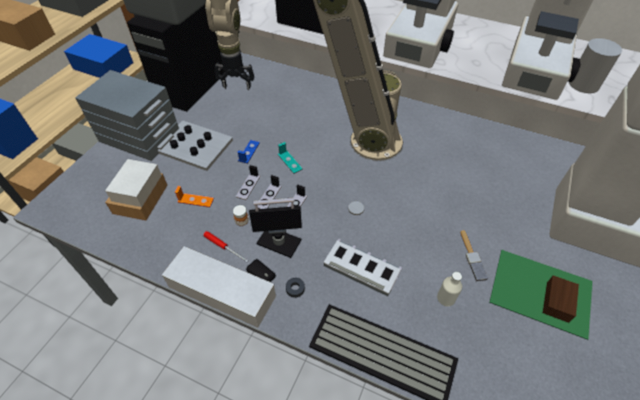

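View pics/top0.png

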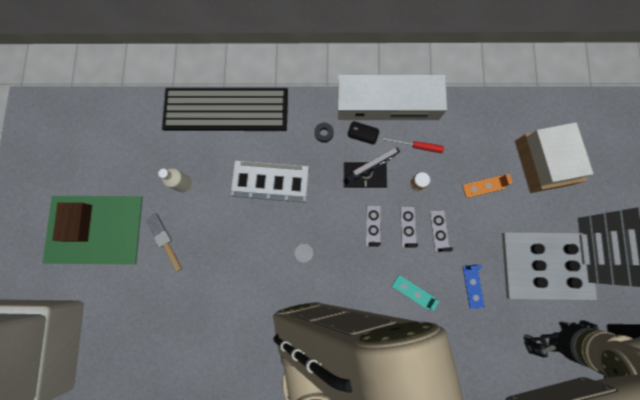

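```bash
python3 - <<'E'
from h import *
for n in('top','scene'):
    p=vision.read_camera(n);P=pts(p)
    for l in('carrier0','dock','screen_foot','screen_tilt','screen_handle','screen_hinge'):
        for f in(silhouettes,tip_of):
            try: rs=f(p,l)
            except Exception as e: print(n,l,f.__name__,e);continue
            for q in rs:
                c=np.array(q['location']);i=c.round().astype(int)
                print(n,l,f.__name__,round(q['confidence'],2),c.round(1),P[i[1],i[0]].round(3), int(q['mask'].sum()) if 'mask' in q else '')
    im=p['pixels']
    a,b=((130,265,220,460) if n=='top' else (130,300,170,420))[:2],((220,460) if n=='top' else (170,420))
    save(cv2.resize(im[a[0]:a[1],b[0]:b[1]],None,fx=3,fy=3,interpolation=cv2.INTER_CUBIC),n+'crop.png')
E
```

```text
top carrier0 call 0.96 [468.1 285.1] [ 0.287 -0.454  0.008] 674
top carrier0 call 0.73 [372. 229.] [ 0.457 -0.161  0.013] 512
top carrier0 call 0.72 [414.  292.7] [ 0.262 -0.287  0.011] 686
top carrier0 call 0.61 [482.6 185.8] [ 0.598 -0.52   0.006] 621
top carrier0 call 0.59 [408.2 227. ] [ 0.464 -0.275  0.01 ] 549
top carrier0 call 0.57 [436.6 230.7] [ 0.452 -0.366  0.007] 593
top carrier0 call 0.22 [363.2 130.3] [ 0.779 -0.134  0.027] 498
top carrier0 call 0.92 [374.  227.9] [ 0.46  -0.167  0.012] 
top carrier0 call 0.84 [468.9 285.3] [ 0.287 -0.456  0.01 ] 
top carrier0 call 0.73 [480.8 189.2] [ 0.588 -0.513  0.007] 
top carrier0 call 0.68 [243.9 168.3] [0.65  0.252 0.025] 
top carrier0 call 0.6 [404.8 225.1] [ 0.47  -0.266  0.009] 
top carrier0 call 0.6 [436.5 229.8] [ 0.456 -0.365  0.002] 
top carrier0 call 0.6 [412.5 293.3] [ 0.261 -0.281  0.007] 
top dock call 0.63 [272.2 182.9] [0.601 0.159 0.027] 2632
top dock call 0.57 [437.4 231.6] [ 0.449 -0.366  0.007] 597
top dock call 0.72 [272.6 179. ] [0.614 0.156 0.025] 
top screen_foot call 0.69 [371.1 169.8] [ 0.633 -0.154  0.074
[... 1701 characters left out ...]
cene screen_tilt call 0.76 [275.4 217.6] [ 0.636 -0.14   0.147] 1479
scene screen_tilt call it knows: anvil, bay, brush, carrier, dock, driver, jar, mouse, refblock, screen_foot, screen_handle, screen_hinge, washbottle
scene screen_handle call 0.72 [473.  261.6] [0.442 0.509 0.021] 474
scene screen_handle call 0.57 [275.5 219.1] [ 0.634 -0.138  0.141] 1356
scene screen_handle call 0.56 [279.4 225.8] [ 0.632 -0.131  0.103] 2147
scene screen_handle call 0.95 [273.8 203.2] [ 0.626 -0.143  0.214] 
scene screen_handle call 0.53 [362.1 272.1] [0.638 0.179 0.026] 
scene screen_hinge call 0.78 [276.4 217.7] [ 0.63  -0.14   0.141] 1495
scene screen_hinge call 0.57 [278.3 231.6] [ 0.635 -0.136  0.069]
```

View pics/topcrop.png

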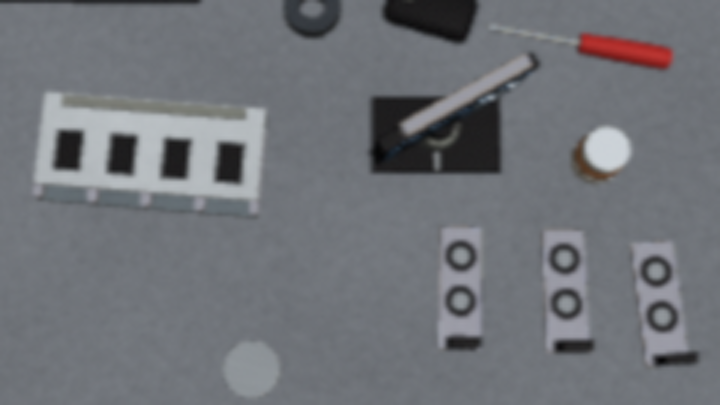

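View pics/scenecrop.png

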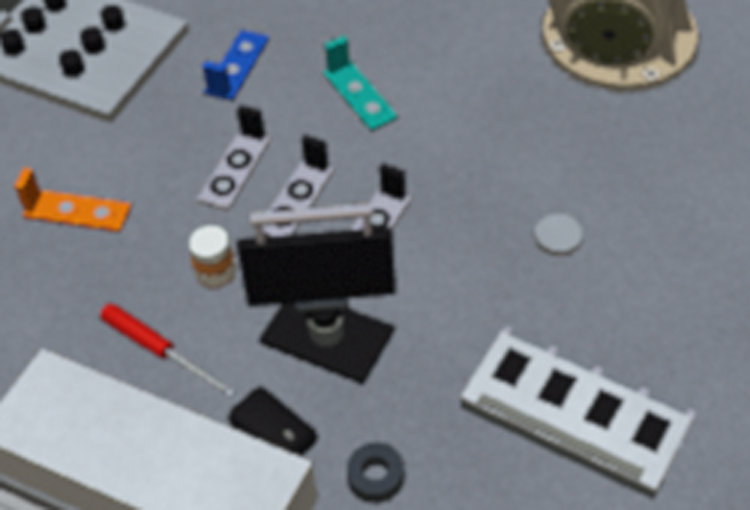

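```bash
cat >> h.py <<'E'
def fit(xy, L, W):
    """robust rect fit: returns centre, yaw, size from points"""
    (c,s,a)=cv2.minAreaRect(np.float32(xy*1000)); return np.array(c)/1000,s,a
def rectfit(xy,L,W,c0,yaw0):
    # find pose maximising overlap of LxW rectangle vs points: soft-edge via percentile of each side
    c=np.array(c0,float);yaw=yaw0
    from scipy.optimize import minimize
    def cost(v):
        ca,sa=np.cos(v[2]),np.sin(v[2]);d=xy-v[:2]
        u=d@[ca,sa];w=d@[-sa,ca]
        e=np.maximum(0,abs(u)-L/2)**2+np.maximum(0,abs(w)-W/2)**2
        return e.mean()*1e6
    b=minimize(cost,[*c,yaw],method='Nelder-Mead',options=dict(xatol=1e-5,fatol=1e-6,initial_simplex=np.array([[*c,yaw],[c[0]+.01,c[1],yaw],[c[0],c[1]+.01,yaw],[c[0],c[1],yaw+.1]])))
    return b.x,b.fun
def carriers(p,show=False):
    P=pts(p);out=[];rgb=p['pixels'].astype(int)
    for q in silhouettes(p,'carrier0'):
        m=q['mask'];X=P[m];C=rgb[m]
        pl=(X[:,2]>-.004)&(X[:,2]<.02);
        med=np.median(C[pl],axis=0) if pl.any() else C.mean(0)
        out.append((q['confidence'],q['location'],med,m,P))
    return out
E
python3 - <<'E'
from h import *
for n in('top','scene'):
    p=vision.read_camera(n)
    P=pts(p);v,u=np.mgrid[0:400,0:640]
    for cf,loc,med,m,_ in carriers(p):
        sat=med.max()-med.min()
        if sat>40 or cf<.4: print('skip',np.round(loc),med); continue
        X=P[m]; pl=X[(X[:,2]>-.004)&(X[:,2]<.02)]
        c,s,a=fit(pl[:,:2],0,0)
        b=X[X[:,2]>.035]
        v,f=rectfit(pl[:,:2],.13,.044,c,0.0)
        print(n,np.round(loc),med,'ctr',c.round(4),np.round(s,1),round(a,1),'rf',v.round(4),np.degrees(v[2]).round(1),round(f,2),'blk',len(b),b.mean(0).round(3) if len(b) else '', 'z',np.median(pl[:,2]).round(4))
    m=silhouettes(p,'dock')[0]['mask'];X=P[m];
    tp=X[(X[:,2]>.020)&(X[:,2]<.034)]
    c,s,a=fit(tp[:,:2],0,0);v,f=rectfit(tp[:,:2],.1,.24,c,0.)
    print(n,'dock',len(tp),c.round(4),np.round(s,1),a,v.round(4),np.degrees(v[2]),f,np.median(tp[:,2]))
    m=silhouettes(p,'screen_foot')[0]['mask'];X=P[m];
    tp=X[(X[:,2]>.004)&(X[:,2]<.018)]
    c,s,a=fit(tp[:,:2],0,0);v,f=rectfit(tp[:,:2],.085,.14,c,0.)
    print(n,'foot',len(tp),c.round(4),np.round(s,1),a,v.round(4),np.degrees(v[2]),f,np.median(tp[:,2]))
E
```

```text
top [437. 233.] [133. 134. 141.] ctr [ 0.4553 -0.3735] [134.   50.7] 4.5 rf [ 0.4559 -0.3731  0.0863] 4.9 0.2 blk 51 [ 0.392 -0.355  0.123] z 0.0081
top [375. 227.] [134. 136. 143.] ctr [ 0.4676 -0.1648] [128.7  47.6] 0.7 rf [ 0.4672 -0.1646 -0.0091] -0.5 0.05 blk 44 [ 0.409 -0.161  0.058] z 0.0082
skip [484. 187.] [187. 124.  65.]
skip [413. 293.] [ 76. 167. 157.]
skip [470. 286.] [ 60.  97. 172.]
top [406. 226.] [134. 136. 142.] ctr [ 0.465  -0.2754] [128.2  46.4] 2.0 rf [ 0.4659 -0.2749  0.0269] 1.5 0.01 blk 51 [ 0.404 -0.26   0.123] z 0.0083
skip [425. 145.] [115.   59.5  61.5]
top dock 163 [0.4104 0.4959] [187.  40.] 34.14509963989258 [ 0.4337  0.5092 -0.6667] -38.19718634205488 0.0 0.021370048747578085
top foot 710 [ 0.6338 -0.1411] [137.1  84.2] 89.7674560546875 [ 0.6338 -0.1411  0.    ] 0.0 0.0 0.011871842894291551
skip [248. 153.] [ 38.  83. 173.]
skip [287. 160.] [ 26. 160. 150.]
skip [194. 198.] [214. 118.  22.]
scene [299. 195.] [130. 134. 142.] ctr [ 0.4079 -0.1616] [111.9  38.6] 11.0 rf [ 0.4043 -0.1628  0.146 ] 8.4 0.0 blk 47 [ 0.451 -0.135  0.103] z 0.0073
scene [274. 215.] [122.  119.5 127. ] ctr [ 0.5322 -0.2082] [153.3 148.3] 31.9 rf [ 0.505  -0.1989  1.353 ] 77.5 884.83 blk 1405 [ 0.638 -0.135  0.157] z 0.001
scene [274. 191.] [139. 139. 152.] ctr [ 0.4645 -0.2702] [131.5  43.5] 2.6 rf [ 0.4647 -0.2703  0.072 ] 4.1 0.0 blk 44 [ 0.41  -0.271  0.049] z 0.0074
scene dock 1871 [0.6126 0.1707] [242.7 111.2] 86.2408447265625 [ 0.6152  0.1706 -0.0699] -4.005286218391194 0.2001320989934219 0.025877486518235626
scene foot 563 [ 0.5892 -0.1629] [238. 150.] 29.389190673828125 [ 0.6268 -0.1474 -0.0424] -2.4268720460517326 81.84151012558547 0.010650206327519118
```

```bash
python3 -m inch '[[0,0,-1,0,0,-8.5,8.5],[0,0,-1,0,0,-8.5,8.5],[0,0,-1,0,0,-8.5,8.5],[0,0,0,0,0,-8.5,8.5],[0,0,0,0,0,-8.5,8.5]]' && python3 -m inch '[[0,0,0,0,0,-8.5,8.5],[0,0,0,0,0,-8.5,8.5],[0,0,0,0,0,-8.5,8.5],[0,0,0,0,0,-8.5,8.5],[0,0,0,0,0,-8.5,8.5]]' && python3 -m inch '[[0,0,0,0,0,-8.5,8.5],[0,0,0,0,0,-8.5,8.5],[0,0,0,0,0,-8.5,8.5],[0,0,0,0,0,-8.5,8.5],[0,0,0,0,0,-8.5,8.5]]'  && python3 -m inch '[[0,0,0,0,0,-8.5,8.5],[0,0,0,0,0,-8.5,8.5],[0,0,0,0,0,-8.5,8.5],[0,0,0,0,0,-7.2,8.5]]'
python3 - <<'E'
from h import *
s,t,r=st();print(s['clock'],t,r.as_matrix().round(3),np.degrees(s['joint_pos']).round(1))
p=vision.read_camera('wrist');save(p['pixels'],'w0.png');print(p['mtx'],p['tool_from_camera'].round(4))
E
```

```text
clock: 2.2
tcp_pos: [0.1939, -0.5417, 0.2619]
orientation: [0.001, 0.855, 0.519, -0.0]
wrist_force: [-0.3, -0.3, -0.0]
finger_gap: 0.0846
clock: 2.7
tcp_pos: [0.1938, -0.5414, 0.2613]
orientation: [0.0, 0.608, 0.794, -0.0]
wrist_force: [-1.1, -0.9, 0.5]
finger_gap: 0.0852
clock: 3.2
tcp_pos: [0.1938, -0.5414, 0.2613]
orientation: [0.0, 0.279, 0.96, -0.0]
wrist_force: [-0.9, -0.9, -0.1]
finger_gap: 0.0849
clock: 3.6
tcp_pos: [0.1938, -0.5414, 0.2613]
orientation: [0.0, -0.002, 1.0, -0.0]
wrist_force: [-0.9, -0.2, 0.1]
finger_gap: 0.0848
3.6 [ 0.19381788 -0.54138363  0.26132571] [[-1.    -0.004  0.   ]
 [-0.004  1.    -0.   ]
 [-0.    -0.    -1.   ]] [-78.3  17.6   6.4  78.7  -0.  -78.5]
[[309.70691629   0.         319.4035805 ]
 [  0.         309.70691629 200.6756519 ]
 [  0.           0.           1.        ]] [[-2.000e-04  9.465e-01  3.226e-01  8.420e-02]
 [ 1.000e+00  5.000e-04 -7.000e-04 -1.000e-04]
 [-8.000e-04  3.226e-01 -9.465e-01 -1.431e-01]
 [ 0.000e+00  0.000e+00  0.000e+00  1.000e+00]]
```

View pics/w0.png

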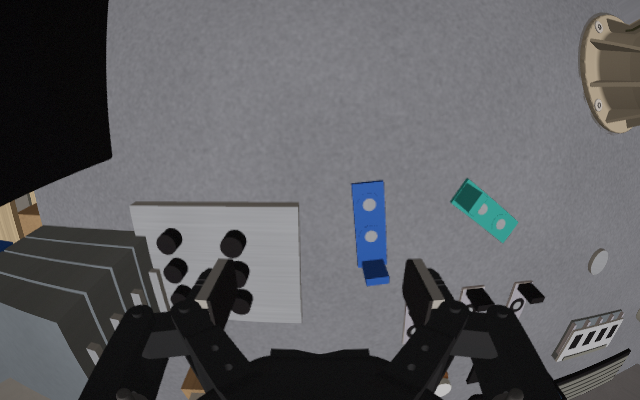

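```bash
python3 -m inch '[[-2,3.8,1,0,0,0,8.5],[-2,3.8,1,0,0,0,8.5],[-2,3.8,1,0,0,0,8.5],[-2,3.8,1,0,0,0,8.5],[-2,3.8,1,0,0,0,8.5]]' && python3 -m inch '[[-2,3.8,1,0,0,0,8.5],[-2,3.8,1,0,0,0,8.5],[-2,3.8,1,0,0,0,8.5],[-2,3.8,1,0,0,0,8.5],[-2,3.5,1,0,0,0,8.5]]' && python3 -m inch '[[0,0,0,0,0,0,8.5],[0,0,0,0,0,0.2,8.5]]'
cat >> h.py <<'E'
def wpts(p,t,r):
    """world point per pixel of fisheye wrist picture, from depth; also ray dirs/origin"""
    K=p['mtx'];v,u=np.mgrid[0:400,0:640];a=(u-K[0,2])/K[0,0];b=(v-K[1,2])/K[1,1]
    th=np.hypot(a,b);s=np.where(th>1e-9,np.sin(th)/np.maximum(th,1e-9),1)
    d=np.stack([a*s,-b*s,-np.cos(th)],-1); M=p['tool_from_camera']
    rot=r.as_matrix()@M[:3,:3]; o=t+r.as_matrix()@M[:3,3]
    D=d@rot.T; rng=p['depth']/np.maximum(np.cos(th),.05)
    return o,D,o+D*rng[...,None]
def wray(p,t,r,uv,z):
    K=p['mtx'];a=(uv[0]-K[0,2])/K[0,0];b=(uv[1]-K[1,2])/K[1,1];th=np.hypot(a,b);s=np.sin(th)/th if th>1e-9 else 1
    d=np.array([a*s,-b*s,-np.cos(th)]);M=p['tool_from_camera'];D=r.as_matrix()@M[:3,:3]@d;o=t+r.as_matrix()@M[:3,3]
    return o+D*(z-o[2])/D[2]
def wproj(p,t,r,X):
    M=p['tool_from_camera'];q=r.as_matrix().T@(np.array(X)-t);c=M[:3,:3].T@(q-M[:3,3]);K=p['mtx']
    c=np.array([c[0],-c[1],-c[2]]);th=np.arctan2(np.hypot(c[0],c[1]),c[2]);n=np.hypot(c[0],c[1])
    return np.array([K[0,2]+K[0,0]*th*c[0]/n,K[1,2]+K[1,1]*th*c[1]/n])
E
python3 - <<'E'
from h import *
s,t,r=st();print(s['clock'],t,r.as_matrix().round(3))
p=vision.read_camera('wrist');save(p['pixels'],'w1.png')
o,D,P=wpts(p,t,r)
for f in(silhouettes,tip_of):
  for q in f(p,'carrier0'):
    c=np.array(q['location']);i=c.round().astype(int);print(round(q['confidence'],2),c,P[i[1],i[0]].round(4), p['depth'][i[1],i[0]],p['pixels'][i[1],i[0]])
E
```

```text
clock: 4.15
tcp_pos: [0.2946, -0.3501, 0.211]
orientation: [0.0, 0.002, 1.0, -0.0]
wrist_force: [1.1, -0.3, 0.1]
finger_gap: 0.0852
clock: 4.65
tcp_pos: [0.395, -0.163, 0.1612]
orientation: [0.0, 0.002, 1.0, -0.0]
wrist_force: [1.0, -0.5, -0.0]
finger_gap: 0.0853
clock: 4.85
tcp_pos: [0.3947, -0.1639, 0.1613]
orientation: [-0.0, 0.002, 1.0, -0.0]
wrist_force: [0.2, -0.4, -0.1]
finger_gap: 0.0852
4.85 [ 0.3947019  -0.16392072  0.16127119] [[-1.     0.004 -0.   ]
 [ 0.004  1.    -0.   ]
 [ 0.    -0.    -1.   ]]
0.88 [ 85.4 315.5] [ 0.6063 -0.5434  0.0088] 0.37554386 [183 118  68]
0.8 [220.  224.5] [ 0.4369 -0.2707  0.0095] 0.32005385 [33 31 31]
0.79 [192.5  54.4] [ 0.2584 -0.2886  0.0084] 0.26352638 [125 147 145]
0.75 [ 68.  105.7] [ 0.2898 -0.4647  0.0093] 0.27303052 [142 144 149]
0.67 [547.6 307.5] [0.5718 0.1685 0.0269] 0.34663805 [174 173 175]
0.65 [142.6 225. ] [ 0.4401 -0.3703  0.0095] 0.3211839 [153 154 156]
0.63 [319.6 240.4] [ 0.4549 -0.1635  0.0094] 0.32579866 [152 151 155]
0.97 [ 92.9 309.3] [ 0.588  -0.5167  0.0073] 0.371108 [188 114  45]
0.94 [316.5 248.1] [ 0.4643 -0.1678  0.0098] 0.3284863 [32 29 31]
0.75 [145.2 233.1] [ 0.4505 -0.3701  0.0091] 0.32493097 [32 30 30]
0.74 [199.1  57.9] [ 0.2634 -0.2812  0.0079] 0.26557112 [ 56 145 135]
0.63 [71.  99.6] [ 0.2835 -0.4575  0.01  ] 0.27024746 [ 37  72 136]
0.58 [220.1 244.9] [ 0.4627 -0.2744  0.0086] 0.3292133 [33 29 30]
```

View pics/w1.png

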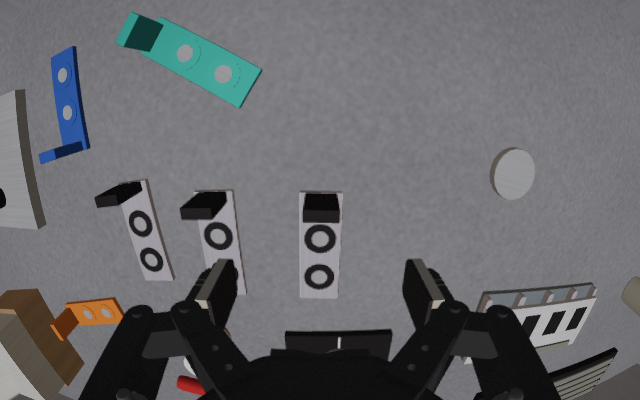

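```bash
cat >> h.py <<'E'
def wcar(p,t,r,uv,verbose=True):
    """fit carrier plate seen by wrist camera around pixel uv"""
    o,D,P=wpts(p,t,r);h=P[...,2]
    m=((h>.0055)&(h<.0125)&(p['depth']>0)).astype(np.uint8)
    n,l=cv2.connectedComponents(m,connectivity=4);i=l[int(uv[1]),int(uv[0])]
    X=P[l==i];b,s,a=fit(X[:,:2],0,0);v,f=rectfit(X[:,:2],.13,.044,b,0.);
    return X,b,s,a,v,f,P
E
python3 - <<'E'
from h import *
s,t,r=st()
p=vision.read_camera('wrist');
for uv in((320,258),(222,258),(148,240)):
    X,b,sz,a,v,f,P=wcar(p,t,r,uv);print(uv,len(X),'mar',b.round(4),np.round(sz,1),round(a,1),'rf',v[:2].round(4),np.degrees(v[2]).round(2),round(f,3),np.median(X[:,2]).round(4), X[:,:2].min(0).round(4),X[:,:2].max(0).round(4))
    bl=P[(P[...,2]>.03)&(P[...,2]<.065)&(np.hypot(P[...,0]-v[0]+.059*np.cos(v[2]),P[...,1]-v[1]+.059*np.sin(v[2]))<.03)]
    tp=bl[bl[:,2]>.054];print('  blk top',len(tp),tp.min(0).round(4),tp.max(0).round(4))
# dock
o,D,P=wpts(p,t,r);m=silhouettes(p,'dock');print([ (q['confidence'],q['location']) for q in m])
E
```

```text
(320, 258) 3261 mar [ 0.4674 -0.1637] [ 43.6 131.7] 88.2 rf [ 0.4672 -0.1637] -2.12 0.001 0.0087 [ 0.4012 -0.1874] [ 0.5333 -0.141 ]
  blk top 555 [ 0.4016 -0.1785  0.0542] [ 0.4148 -0.1466  0.06  ]
(222, 258) 2311 mar [ 0.4647 -0.275 ] [129.3  45.4] 0.9 rf [ 0.4645 -0.2747] 0.75 0.001 0.0085 [ 0.4    -0.2978] [ 0.5291 -0.2519]
  blk top 446 [ 0.3998 -0.292   0.054 ] [ 0.4128 -0.2594  0.0601]
(148, 240) 2628 mar [ 0.452  -0.3725] [131.3  46.2] 4.2 rf [ 0.4521 -0.373 ] 4.88 0.002 0.0085 [ 0.3852 -0.3979] [ 0.5186 -0.345 ]
  blk top 289 [ 0.3864 -0.3949  0.0541] [ 0.3996 -0.3615  0.06  ]
[(0.79, [548.0, 306.4]), (0.32, [144.1, 227.3])]
```

```bash
python3 -m inch '[[-1.3,0.1,4,0,0,1.7,8.5],[0,0,4,0,0,0,8.5],[0,0,4,0,0,0,8.5],[0,0,2.3,0,0,0,8.5],[0,0,0,0,0,0,8.5]]' 60 && python3 -m inch '[[0,0,0,0,0,0,2.5],[0,0,0,0,0,0,2.5],[0,0,0,0,0,0,2.5],[0,0,0,0,0,0,2.5],[0,0,0,0,0,0,2.5]]' 100 && python3 -m inch '[[0,0,0,0,0,0,2.5],[0,0,0,0,0,0,2.5],[0,0,0,0,0,0,2.5]]' 100
```

```text
clock: 5.6
tcp_pos: [0.4047, -0.1633, 0.0156]
orientation: [-0.003, 0.019, 1.0, 0.002]
wrist_force: [-1.2, -0.1, -0.2]
finger_gap: 0.085
clock: 6.1
tcp_pos: [0.4086, -0.1645, 0.0199]
orientation: [0.001, 0.017, 1.0, -0.001]
wrist_force: [-1.4, 0.5, 7.9]
finger_gap: 0.0306
clock: 6.4
tcp_pos: [0.4086, -0.1645, 0.02]
orientation: [0.001, 0.017, 1.0, -0.001]
wrist_force: [-2.4, 0.6, 6.9]
finger_gap: 0.031
```

```bash
python3 -m inch '[[0,0,-1,0,0,0,2.5],[0,0,-1,0,0,0,2.5],[0,0,0,0,0,0,2.5]]' 110
cat >> h.py <<'E'
def dockfit(p,t,r):
    """dock pose from wrist picture: top plate points z .024-.031"""
    m=[q for q in silhouettes(p,'dock')]; o,D,P=wpts(p,t,r);h=P[...,2]
    i=np.round(m[0]['location']).astype(int)
    k=cv2.dilate(m[0]['mask'].astype(np.uint8),np.ones((9,9)))>0
    X=P[k&(h>.0235)&(h<.031)&(p['depth']>0)]
    b,s,a=fit(X[:,:2],0,0);return X,b,s,a,m[0]
E
python3 - <<'E'
from h import *
s,t,r=st();print(t)
p=vision.read_camera('wrist');save(p['pixels'],'w2.png')
o,D,P=wpts(p,t,r);h=P[...,2]
for uv in [(310,200),(320,230),(335,240),(320,250)]: print(uv,P[uv[1],uv[0]].round(4))
E
```

```text
clock: 6.7
tcp_pos: [0.4086, -0.1645, 0.04]
orientation: [0.001, 0.017, 1.0, -0.001]
wrist_force: [0.8, 0.5, -2.0]
finger_gap: 0.0305
[ 0.40856244 -0.16445503  0.03998791]
(310, 200) [ 0.386  -0.1696  0.0008]
(320, 230) [ 4.068e-01 -1.641e-01  2.000e-04]
(335, 240) [ 0.4025 -0.1554  0.0244]
(320, 250) [ 0.4027 -0.164   0.0355]
```

View pics/w2.png

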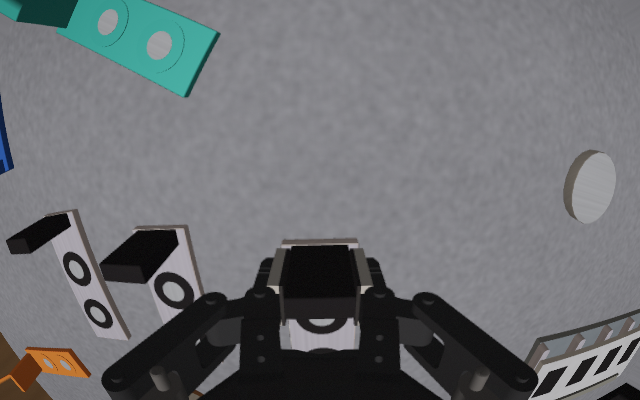

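```bash
python3 -m inch '[[0.6,4.8,0,0,0,0,2.5],[0.6,4.8,0,0,0,0,2.5],[0.6,4.8,0,0,0,0,2.5],[0.6,4.8,0,0,0,0,2.5],[0.6,4.8,0,0,0,0,2.5]]' 110; python3 -m inch '[[0,0,0,0,0,0,2.5],[0,0,0,0,0,0,2.5]]'
python3 - <<'E'
from h import *
s,t,r=st();print(t)
p=vision.read_camera('wrist');save(p['pixels'],'w3.png')
X,b,sz,a,m=dockfit(p,t,r);print('w',len(X),b.round(4),np.round(sz,1),a,m['confidence'])
save(p['pixels']*np.uint8(1)//np.where(m['mask'],1,2)[...,None].astype(np.uint8),'w3m.png')
p=vision.read_camera('top');save(cv2.resize(p['pixels'][120:270,210:410],None,fx=4,fy=4,interpolation=cv2.INTER_CUBIC),'t3.png')
p=vision.read_camera('scene');save(cv2.resize(p['pixels'][140:310,220:430],None,fx=3.5,fy=3.5,interpolation=cv2.INTER_CUBIC),'s3.png')
E
```

```text
clock: 7.25
tcp_pos: [0.3853, 0.0787, 0.0382]
orientation: [0.0, 0.018, 1.0, 0.0]
wrist_force: [0.7, -0.3, -2.1]
finger_gap: 0.0305
clock: 7.45
tcp_pos: [0.3853, 0.0783, 0.0381]
orientation: [-0.0, 0.015, 1.0, -0.0]
wrist_force: [0.1, 0.7, -2.6]
finger_gap: 0.0304
[0.38531852 0.07833908 0.03809748]
w 0 [0. 0.] [0. 0.] 0.0 0.73
```

View pics/w3.png

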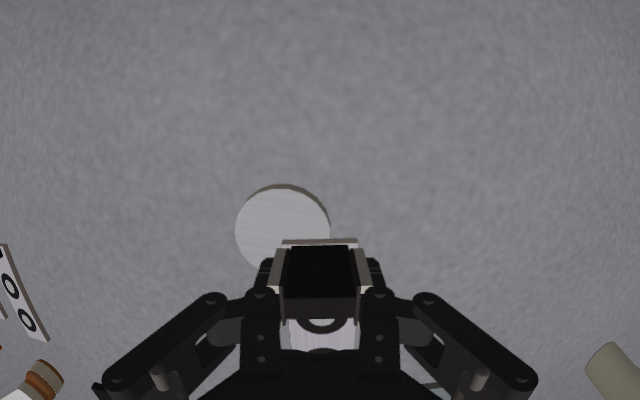

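View pics/t3.png

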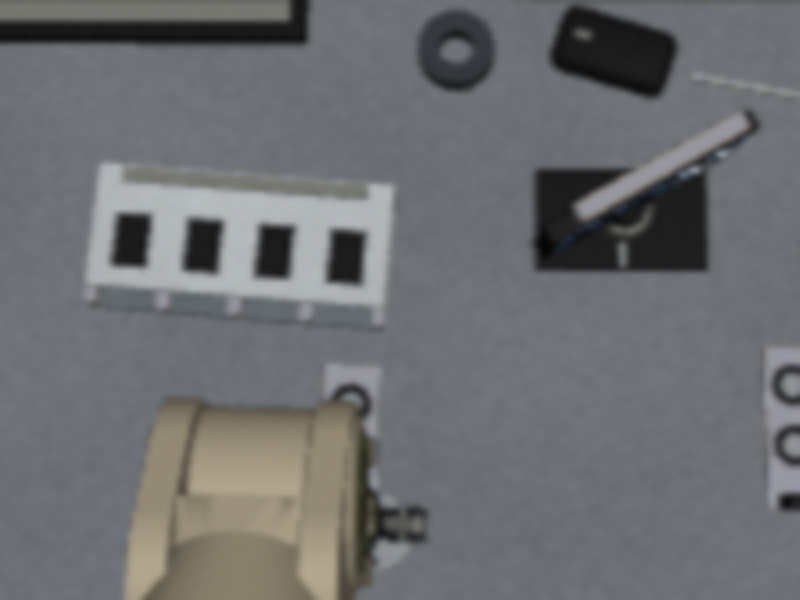

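View pics/s3.png

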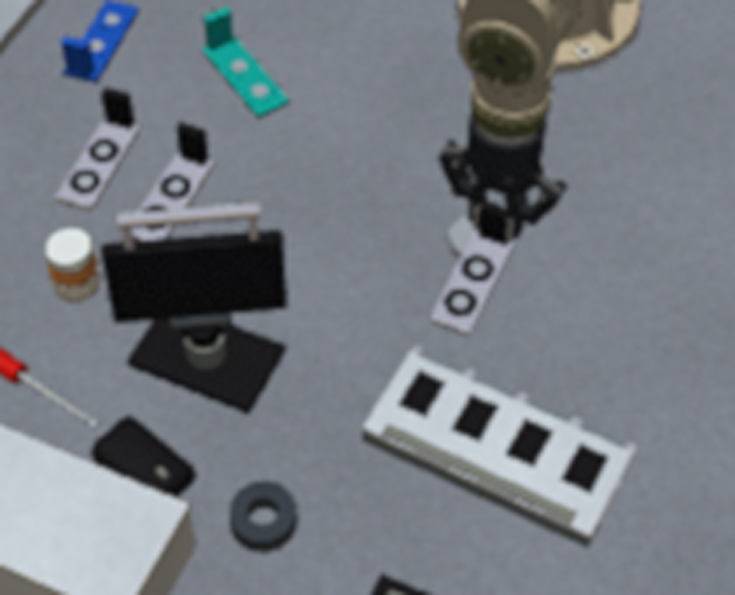

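```bash
cat >> h.py <<'E'
def rayz(p,uv,z):
    uv=np.atleast_2d(np.asarray(uv,float));K=p['mtx'];d=np.stack([(uv[:,0]-K[0,2])/K[0,0],-(uv[:,1]-K[1,2])/K[1,1],-np.ones(len(uv))],-1)@p['T'][:3,:3].T
    o=p['T'][:3,3];return (o+d*((z-o[2])/d[:,2])[:,None])
E
python3 - <<'E'
from h import *
for n in('top','scene'):
    p=vision.read_camera(n);P=pts(p);g=p['pixels'].min(-1)
    q=max(silhouettes(p,'dock'),key=lambda q:q['mask'].sum());k=cv2.dilate(q['mask'].astype(np.uint8),np.ones((7,7)))>0
    # height statistics
    z=P[...,2][k]
    print(n,q['confidence'],q['location'],np.histogram(z,bins=np.arange(-.004,.04,.004)))
    for lo,hi in((.0235,.031),(.02,.034)):
        mm=(k&(P[...,2]>lo)&(P[...,2]<hi)).astype(np.uint8)
        mm=cv2.morphologyEx(mm,cv2.MORPH_CLOSE,np.ones((15,15)))
        cs=max(cv2.findContours(mm,cv2.RETR_EXTERNAL,cv2.CHAIN_APPROX_NONE)[0],key=cv2.contourArea)
        X=rayz(p,cs[:,0,:],.027)
        b,sz,a=fit(X[:,:2],0,0);print(lo,b.round(4),np.round(sz,1),round(a,2))
    bm=((g>150)&k).astype(np.uint8);bm=cv2.morphologyEx(bm,cv2.MORPH_CLOSE,np.ones((15,15)))
    cs=max(cv2.findContours(bm,cv2.RETR_EXTERNAL,cv2.CHAIN_APPROX_NONE)[0],key=cv2.contourArea)
    X=rayz(p,cs[:,0,:],.027);b,sz,a=fit(X[:,:2],0,0);print('bright',b.round(4),np.round(sz,1),round(a,2))
    for l in('bay0','bay1','bay2','bay3'):
        for q in tip_of(p,l)[:5]: print(l,round(q['confidence'],2),np.round(q['location'],1),rayz(p,q['location'],.008).round(4))
        break
E
```

```text
top 0.56 [272.6, 181.1] (array([ 300,  347,  177,  170,   19,   49,  250, 1233,  774,   49]), array([-0.004,  0.   ,  0.004,  0.008,  0.012,  0.016,  0.02 ,  0.024,
        0.028,  0.032,  0.036]))
0.0235 [0.6118 0.1682] [240.1 110.2] 85.68
0.02 [0.6092 0.1672] [242.5 115.2] 85.68
bright [0.6167 0.1668] [239.1  98. ] 85.82
bay0 0.94 [282.9 171.9] [[0.6421 0.1272 0.008 ]]
bay0 0.87 [263.9 172.6] [[0.6395 0.1896 0.008 ]]
bay0 0.78 [242.3 165.5] [[0.6632 0.2619 0.008 ]]
bay0 0.66 [299.3 176.4] [[0.6272 0.0731 0.008 ]]
scene 0.76 [362.0, 267.9] (array([422, 304,  86,  67,  55, 106, 482, 918, 422,  48]), array([-0.004,  0.   ,  0.004,  0.008,  0.012,  0.016,  0.02 ,  0.024,
        0.028,  0.032,  0.036]))
0.0235 [0.6175 0.17  ] [240.  102.8] 85.73
0.02 [0.6154 0.1709] [241.4 110.4] 85.82
bright [0.6104 0.1681] [242.  109.1] 85.67
bay0 0.91 [367.  274.5] [[0.6297 0.1951 0.008 ]]
bay0 0.8 [348.3 270.3] [[0.6409 0.1316 0.008 ]]
bay0 0.65 [268.5 199.6] [[ 0.4817 -0.264   0.008 ]]
bay0 0.61 [332.1 261. ] [[0.6302 0.0669 0.008 ]]
```

```bash
python3 -m inch '[[-0.4,1.8,0,0,0,2.5,2.5],[0,0,0.5,0,0,0,2.5],[0,0,0,0,0,0,2.5]]' 110
cat >> h.py <<'E'
DY=np.radians(-4.25)
EX=np.array([np.cos(DY),np.sin(DY)]);EY=np.array([-np.sin(DY),np.cos(DY)])
E
python3 - <<'E'
from h import *
s,t,r=st();print(t,r.as_matrix().round(4).tolist())
p=vision.read_camera('top')
im=p['pixels'][160:260,230:330]
save(cv2.resize(im,None,fx=6,fy=6,interpolation=cv2.INTER_CUBIC),'t4.png')
p=vision.read_camera('scene')
save(cv2.resize(p['pixels'][180:300,310:430],None,fx=5,fy=5,interpolation=cv2.INTER_CUBIC),'s4.png')
P=pts(p);
v,u=np.mgrid[0:400,0:640];print(proj(p,[.5,.09,.02]))
E
```

```text
clock: 8.25
tcp_pos: [0.39, 0.0947, 0.0327]
orientation: [-0.001, 0.039, 0.999, -0.0]
wrist_force: [-0.3, -0.5, -2.4]
finger_gap: 0.0304
[0.39000753 0.09470426 0.03267683] [[-0.997, 0.0773, -0.0011], [0.0773, 0.997, -0.0005], [0.001, -0.0005, -1.0]]
[352.58028217 232.94209604]
```

View pics/t4.png

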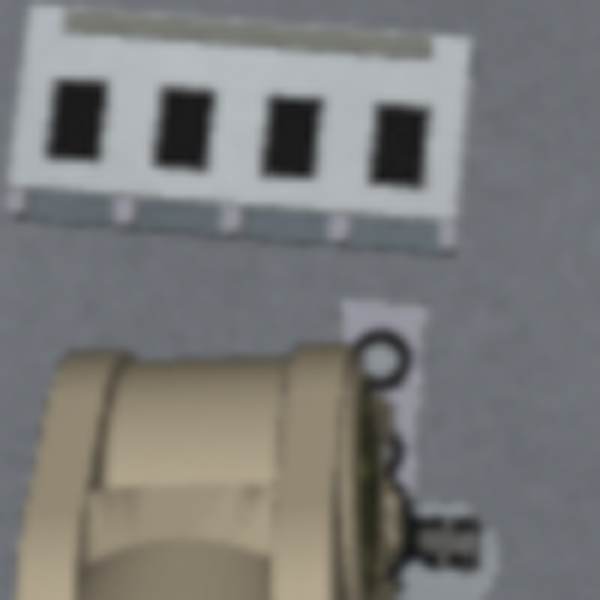

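View pics/s4.png

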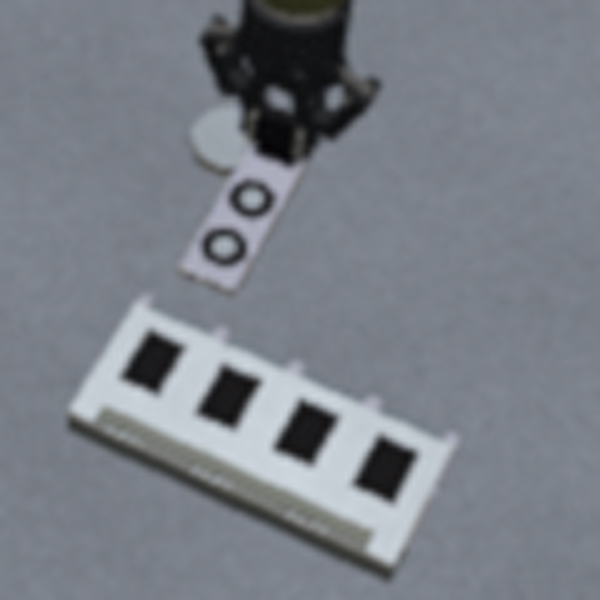

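```bash
python3 - <<'E'
from h import *
s,t,r=st()
p=vision.read_camera('top')
# cubic resize alignment: orig = off+(u+.5)/6-.5
f=lambda u,v:np.array([230+(u+.5)/6-.5,160+(v+.5)/6-.5])
print('lead exp',t[:2]+.124*np.array([-r.as_matrix()[0,0],-r.as_matrix()[1,0]]))
for z in(.0127+.008,):
  for q in((343,300),(428,308),(385.5,304),(418,450)):print('plate',q,rayz(p,f(*q),z).round(4))
for q in((17,200),(125,210),(232,219),(340,228),(449,234)):
    X=rayz(p,f(*q),.024)[0];print('nose',q,X.round(4))
for q in((28,7),(470,38),(457,215),(10,188)):
    X=rayz(p,f(*q),.027)[0];print('topplate',q,X.round(4))
p=vision.read_camera('scene');g=lambda u,v:np.array([310+(u+.5)/5-.5,180+(v+.5)/5-.5])
for q in((180,268),(236,291)):print('s plate',rayz(p,g(*q),.0207).round(4))
for q in((145,298),(220,331),(295,366),(373,402),(450,438)):print('s nose',rayz(p,g(*q),.024).round(4))
for q in((70,415),(393,565),):print('s top',rayz(p,g(*q),.027).round(4))
E
```

```text
lead exp [0.51353909 0.08482992]
plate (343, 300) [[0.5159 0.1098 0.0207]]
plate (428, 308) [[0.5119 0.0646 0.0207]]
plate (385.5, 304) [[0.5139 0.0872 0.0207]]
plate (418, 450) [[0.4368 0.0684 0.0207]]
nose (17, 200) [0.5683 0.2856 0.024 ]
nose (125, 210) [0.5632 0.2273 0.024 ]
nose (232, 219) [0.5586 0.1698 0.024 ]
nose (340, 228) [0.5541 0.112  0.024 ]
nose (449, 234) [0.5511 0.0539 0.024 ]
topplate (28, 7) [0.6741 0.2842 0.027 ]
topplate (470, 38) [0.6576 0.0442 0.027 ]
topplate (457, 215) [0.5609 0.0496 0.027 ]
topplate (10, 188) [0.5743 0.2888 0.027 ]
s plate [[0.5119 0.0678 0.0207]]
s plate [[0.5137 0.1116 0.0207]]
s nose [[0.548  0.0558 0.024 ]]
s nose [[0.5518 0.1143 0.024 ]]
s nose [[0.557  0.1721 0.024 ]]
s nose [[0.5619 0.2307 0.024 ]]
s nose [[0.567  0.2873 0.024 ]]
s top [[0.6585 0.0474 0.027 ]]
s top [[0.6739 0.283  0.027 ]]
```

```bash
cat >> h.py <<'E'
def pitch(t,r,n='scene'):
    p=vision.read_camera(n);P=pts(p);ax=-r.as_matrix()[:2,0];ay=r.as_matrix()[:2,1]
    d=P[...,:2]-t[:2];u=d@ax;w=d@ay
    m=(u>.015)&(u<.12)&(abs(w)<.018)&(abs(P[...,2]-(t[2]-.012))<.012)&(p['depth']>0)
    A=np.c_[u[m]-.06,w[m],np.ones(m.sum())];z=P[...,2][m]
    c,*_=np.linalg.lstsq(A,z,rcond=None);e=z-A@c;k=abs(e)<2.5*e.std();c,*_=np.linalg.lstsq(A[k],z[k],rcond=None)
    return n,m.sum(),'pitch deg',np.degrees(c[0]).round(2),'roll',np.degrees(c[1]).round(2),'z mid top',c[2].round(4),e.std().round(4)
E
python3 - <<'E'
from h import *
s,t,r=st()
for i in range(3):print(pitch(t,r))
print(pitch(t,r,'top'));
E
python3 -m inch '[[-1.5,-0.15,0,0,0,-0.2,2.5],[0,0,0.2,0,0,0,2.5],[0,0,0,0,0,0,2.5]]' 110
python3 - <<'E'
from h import *
s,t,r=st();print(t,r.as_matrix().round(4).tolist())
for i in range(2):print(pitch(t,r))
E
```

```text
('scene', np.int64(225), 'pitch deg', np.float64(0.5), 'roll', np.float64(2.37), 'z mid top', np.float64(0.0201), np.float64(0.003))
('scene', np.int64(229), 'pitch deg', np.float64(0.03), 'roll', np.float64(2.65), 'z mid top', np.float64(0.0202), np.float64(0.0027))
('scene', np.int64(223), 'pitch deg', np.float64(-0.72), 'roll', np.float64(0.57), 'z mid top', np.float64(0.0208), np.float64(0.003))
('top', np.int64(194), 'pitch deg', np.float64(-0.62), 'roll', np.float64(2.0), 'z mid top', np.float64(0.022), np.float64(0.0021))
clock: 8.95
tcp_pos: [0.4072, 0.0921, 0.0319]
orientation: [0.002, 0.038, 0.999, -0.0]
wrist_force: [2.2, -0.4, 0.8]
finger_gap: 0.0305
[0.40724173 0.0921348  0.03189745] [[-0.9972, 0.0754, 0.0034], [0.0754, 0.9972, -0.0002], [-0.0035, 0.0001, -1.0]]
('scene', np.int64(226), 'pitch deg', np.float64(-0.11), 'roll', np.float64(1.2), 'z mid top', np.float64(0.0196), np.float64(0.0029))
('scene', np.int64(224), 'pitch deg', np.float64(0.56), 'roll', np.float64(2.06), 'z mid top', np.float64(0.0192), np.float64(0.0026))
```

```bash
python3 -m inch '[[0,0,-0.6,0,0,0,2.5],[0,0,0,0,0,0,2.5]]' 110
python3 - <<'E'
from h import *
s,t,r=st();print(t,r.as_matrix().round(4).tolist(),s['wrist_force'])
p=vision.read_camera('scene');P=pts(p)
for q in silhouettes(p,'refblock')[:1]:print(q['confidence'],q['location']);X=P[q['mask']];X=X[abs(X[:,2]-.011)<.006];print(cv2.minEnclosingCircle(np.float32(X[:,:2])),X.mean(0))
for i in range(2):print(pitch(t,r))
E
```

```text
clock: 9.25
tcp_pos: [0.404, 0.0923, 0.0374]
orientation: [-0.001, 0.037, 0.999, -0.0]
wrist_force: [0.5, 0.2, -2.2]
finger_gap: 0.0304
[0.40403195 0.09234219 0.03741894] [[-0.9972, 0.0748, -0.0018], [0.0748, 0.9972, 0.0], [0.0018, -0.0001, -1.0]] [ 0.52360436  0.24357742 -2.21799809]
0.41 [354.7, 207.7]
((0.38251546025276184, 0.053400494158267975), 0.029034750536084175) [0.38887688 0.04881836 0.0108394 ]
('scene', np.int64(230), 'pitch deg', np.float64(-0.48), 'roll', np.float64(2.56), 'z mid top', np.float64(0.0242), np.float64(0.0032))
('scene', np.int64(233), 'pitch deg', np.float64(-0.8), 'roll', np.float64(0.63), 'z mid top', np.float64(0.0239), np.float64(0.0032))
```

```bash
python3 -m inch '[[-1.5,0,0,0,0,0,2.5],[0,0,0.75,0,0,0,2.5],[0,0,0,0,0,0,2.5]]' 110
python3 - <<'E'
from h import *
s,t,r=st();print(t,r.as_matrix().round(4).tolist(),s['wrist_force'])
for i in range(2):print(pitch(t,r))
p=vision.read_camera('top')
save(cv2.resize(p['pixels'][160:240,250:350],None,fx=8,fy=7,interpolation=cv2.INTER_CUBIC),'t5.png')
E
```

```text
clock: 9.75
tcp_pos: [0.4191, 0.0911, 0.0286]
orientation: [-0.001, 0.038, 0.999, -0.0]
wrist_force: [-0.0, -0.1, -2.3]
finger_gap: 0.0306
[0.41905553 0.09108657 0.02855787] [[-0.9972, 0.0752, -0.0025], [0.0752, 0.9972, -0.0001], [0.0025, -0.0003, -1.0]] [-0.00629953 -0.07031791 -2.33554683]
('scene', np.int64(237), 'pitch deg', np.float64(-0.97), 'roll', np.float64(1.24), 'z mid top', np.float64(0.0155), np.float64(0.0031))
('scene', np.int64(234), 'pitch deg', np.float64(-0.79), 'roll', np.float64(1.48), 'z mid top', np.float64(0.0156), np.float64(0.0028))
```

View pics/t5.png

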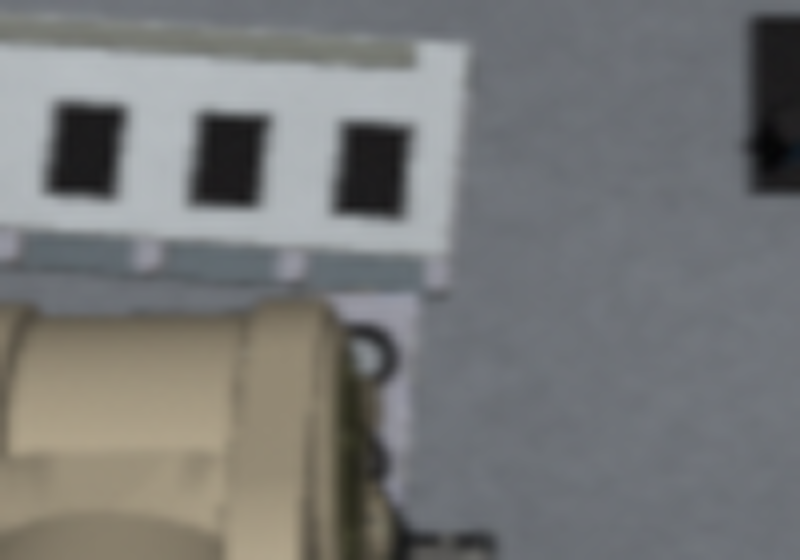

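```bash
python3 -m inch '[[0,0,-0.25,0,-0.9,0,2.5],[0,0,0,0,0,0,2.5]]' 110
python3 - <<'E'
from h import *
s,t,r=st();print(t,r.as_matrix().round(4).tolist(),s['wrist_force'])
for i in range(3):print(pitch(t,r))
E
```

```text
clock: 10.1
tcp_pos: [0.4198, 0.0912, 0.0325]
orientation: [0.008, 0.037, 0.999, -0.0]
wrist_force: [0.2, -0.2, -1.9]
finger_gap: 0.0308
[0.41980146 0.09120988 0.03252823] [[-0.9971, 0.0748, 0.0163], [0.0748, 0.9972, -0.0013], [-0.0164, -0.0001, -0.9999]] [ 0.21377818 -0.15816607 -1.8644596 ]
('scene', np.int64(229), 'pitch deg', np.float64(1.35), 'roll', np.float64(1.04), 'z mid top', np.float64(0.0204), np.float64(0.0028))
('scene', np.int64(228), 'pitch deg', np.float64(1.05), 'roll', np.float64(3.09), 'z mid top', np.float64(0.0204), np.float64(0.0029))
('scene', np.int64(234), 'pitch deg', np.float64(0.46), 'roll', np.float64(-0.19), 'z mid top', np.float64(0.0203), np.float64(0.003))
```

```bash
python3 -m inch '[[0,0,0.3,0,0.3,0,2.5],[-1,0,0,0,0,0,2.5],[0,0,0,0,0,0,2.5]]' 110
python3 -m inch '[[-1,0,0,0,0,0,2.5],[-1,0,0,0,0,0,2.5],[0,0,0,0,0,0,2.5]]' 110
```

```text
clock: 10.55
tcp_pos: [0.4326, 0.0902, 0.0296]
orientation: [0.006, 0.038, 0.999, -0.0]
wrist_force: [-0.2, -0.0, -1.8]
finger_gap: 0.0302
clock: 10.85
tcp_pos: [0.453, 0.0887, 0.03]
orientation: [0.007, 0.038, 0.999, -0.0]
wrist_force: [-0.3, -0.9, -2.2]
finger_gap: 0.0304
```

```bash
python3 -m inch '[[-1,0,0.01,0,0,0,2.5],[-1,0,0.01,0,0,0,2.5],[-1,0,0.01,0,0,0,2.5],[0,0,0,0,0,0,2.5]]' 110
python3 -m inch '[[-1,0,0.01,0,0,0,2.5],[-0.8,0,0.01,0,0,0,2.5],[-0.5,0,0.01,0,0,0,2.5],[0,0,0,0,0,0,2.5]]' 110
```

```text
clock: 11.25
tcp_pos: [0.4825, 0.0864, 0.0299]
orientation: [0.006, 0.038, 0.999, -0.0]
wrist_force: [-0.4, -0.3, -1.8]
finger_gap: 0.0303
clock: 11.65
tcp_pos: [0.5042, 0.0848, 0.0296]
orientation: [0.006, 0.038, 0.999, -0.0]
wrist_force: [-0.2, -0.2, -2.1]
finger_gap: 0.0306
```

```bash
for i in 1; do python3 -m inch '[[-0.4,0,0.01,0,0,0,2.5],[-0.3,0,0,0,0,0,2.5],[0,0,0,0,0,0,2.5]]' 110; done; python3 -m inch '[[-0.3,0,0,0,0,0,2.5],[0,0,0,0,0,0,2.5]]' 110
```

```text
clock: 11.95
tcp_pos: [0.5106, 0.0844, 0.0296]
orientation: [0.005, 0.038, 0.999, -0.0]
wrist_force: [-0.9, -0.8, -2.2]
finger_gap: 0.0306
clock: 12.15
tcp_pos: [0.5134, 0.0842, 0.0296]
orientation: [0.005, 0.037, 0.999, -0.0]
wrist_force: [0.5, 0.6, -2.5]
finger_gap: 0.0307
```

```bash
python3 -m inch '[[-0.2,0,0,0,0,0,2.5],[-0.2,0,0,0,0,0,2.5],[0,0,0,0,0,0,2.5]]' 110;  python3 -m inch '[[-0.2,0,0,0,0,0,2.5],[0,0,0,0,0,0,2.5]]' 110
```

```text
clock: 12.45
tcp_pos: [0.5149, 0.0841, 0.029]
orientation: [0.003, 0.037, 0.999, -0.0]
wrist_force: [-4.2, 1.4, -0.8]
finger_gap: 0.0305
clock: 12.65
tcp_pos: [0.515, 0.0841, 0.0285]
orientation: [0.001, 0.037, 0.999, -0.0]
wrist_force: [-7.7, 1.0, 0.2]
finger_gap: 0.0308
```

```bash
python3 -m inch '[[0,0,0.1,0,0,0,2.5],[0,0,0,0,0,0,2.5],[0,0,0,0,0,0,4.5],[0,0,0,0,0,0,5.2],[0,0,0,0,0,0,5.2]]' 60; python3 -m inch '[[0,0,-3,0,0,0,5.2],[0,0,-4,0,0,0,5.2],[3,0,-4,0,0,0,5.2],[4,0,-1,0,0,0,5.2],[4,0,0,0,0,0,5.2]]'; python3 -m inch '[[4,0,0,0,0,0,8],[0,0,0,0,0,0,8],[0,0,0,0,0,0,8]]'
python3 - <<'E'
from h import *
s,t,r=st();print(t,r.as_matrix().round(3).tolist(),s['wrist_force'])
p=vision.read_camera('wrist');save(p['pixels'],'w6.png')
p=vision.read_camera('top')
save(cv2.resize(p['pixels'][120:270,210:460],None,fx=3.2,fy=3.2,interpolation=cv2.INTER_CUBIC),'t6.png')
E
```

```text
clock: 13.15
tcp_pos: [0.5203, 0.0835, 0.0292]
orientation: [0.006, 0.038, 0.999, -0.0]
wrist_force: [-0.5, 1.4, -0.9]
finger_gap: 0.052
clock: 13.65
tcp_pos: [0.4098, 0.092, 0.1501]
orientation: [0.008, 0.038, 0.999, -0.0]
wrist_force: [0.4, 0.6, -0.2]
finger_gap: 0.0519
clock: 13.95
tcp_pos: [0.3686, 0.0951, 0.1477]
orientation: [0.007, 0.037, 0.999, -0.0]
wrist_force: [0.1, 0.1, -0.3]
finger_gap: 0.08
[0.36857897 0.09510358 0.14769285] [[-0.997, 0.075, 0.013], [0.075, 0.997, -0.001], [-0.013, 0.0, -1.0]] [ 0.08625995  0.05752774 -0.33975361]
```

View pics/w6.png

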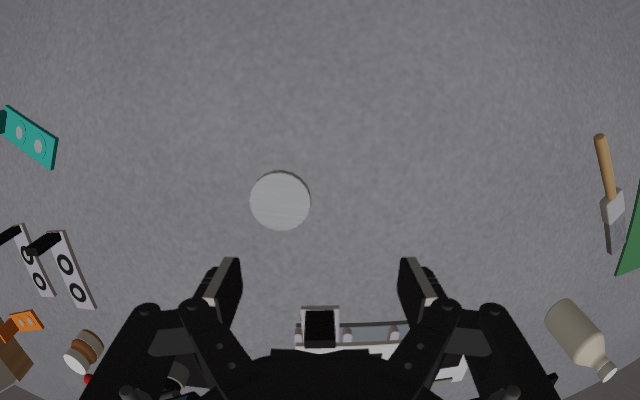

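View pics/t6.png

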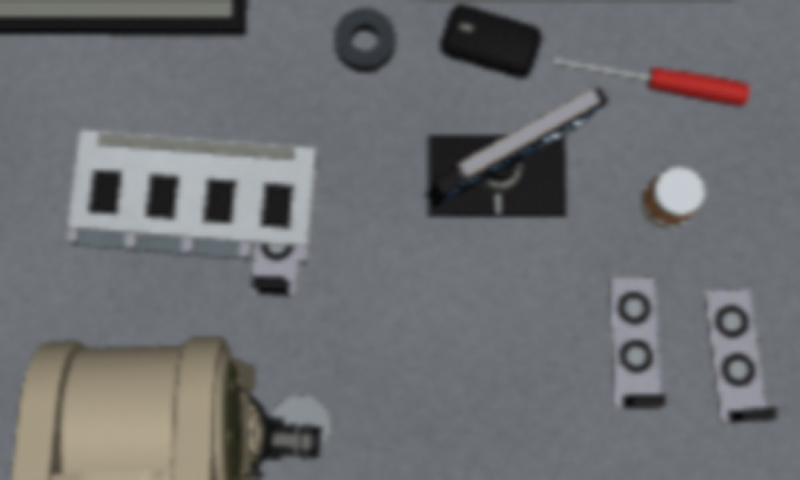

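```bash
python3 -m inch '[[0,0,-1,0,0.75,-5,8],[0,-4.6,0,0,0,0,8],[0,-4.6,0,0,0,0,8],[0,-4.6,0,0,0,0,8.4],[0,-4.6,0,0,0,0,8.4]]'; python3 -m inch '[[0,-4.6,0,0,0,0,8.4],[0,-4.6,0,0,0,0,8.4],[0,-4.6,0,0,0,0,8.4],[-1,-4.3,0,0,0,0,8.4],[0,0,0,0,0,0,8.4]]'
python3 - <<'E'
from h import *
s,t,r=st();print(t,r.as_matrix().round(3).tolist())
p=vision.read_camera('wrist');save(p['pixels'],'w7.png')
q=[x for x in silhouettes(p,'carrier0')];o,D,P=wpts(p,t,r)
for x in q: print(round(x['confidence'],2),np.round(x['location']))
E
```

```text
clock: 14.55
tcp_pos: [0.3718, -0.0915, 0.1574]
orientation: [-0.001, -0.006, 1.0, -0.001]
wrist_force: [1.1, 0.3, 0.2]
finger_gap: 0.0842
clock: 15.05
tcp_pos: [0.385, -0.2768, 0.1569]
orientation: [-0.0, -0.003, 1.0, -0.002]
wrist_force: [0.5, 0.8, -0.9]
finger_gap: 0.0838
[ 0.38495858 -0.27684111  0.15693466] [[-1.0, -0.007, -0.0], [-0.007, 1.0, -0.004], [0.0, -0.004, -1.0]]
0.98 [309.  56.]
0.72 [137.  96.]
0.67 [232. 227.]
0.66 [569. 287.]
0.65 [113. 333.]
0.58 [321. 250.]
```

View pics/w7.png

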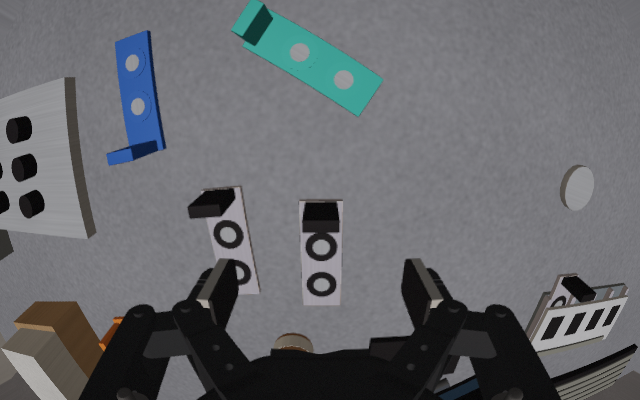

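```bash
python3 - <<'E'
from h import *
s,t,r=st()
p=vision.read_camera('wrist');
for uv in((320,266),(238,255)):
    X,b,sz,a,v,f,P=wcar(p,t,r,uv);print(uv,len(X),'mar',b.round(4),np.round(sz,1),round(a,1),'rf',v[:2].round(4),np.degrees(v[2]).round(2))
    bl=P[(P[...,2]>.054)&(P[...,2]<.063)&(np.hypot(P[...,0]-v[0]+.059*np.cos(v[2]),P[...,1]-v[1]+.059*np.sin(v[2]))<.03)]
    print('  blk top',len(bl),bl.min(0).round(4),bl.max(0).round(4),bl.mean(0).round(4))
E
```

```text
(320, 266) 3212 mar [ 0.4645 -0.2752] [130.4  44.8] 0.9 rf [ 0.4644 -0.2752] 0.84
  blk top 501 [ 0.3996 -0.2914  0.0541] [ 0.4115 -0.2604  0.0604] [ 0.4052 -0.2759  0.0581]
(238, 255) 2544 mar [ 0.4518 -0.3737] [130.1  45.1] 5.0 rf [ 0.4518 -0.3734] 5.02
  blk top 466 [ 0.3864 -0.3947  0.054 ] [ 0.4007 -0.3624  0.0601] [ 0.3931 -0.3775  0.058 ]
```

```bash
python3 -m inch '[[-2.05,0.1,3,0.2,0,-0.5,8.4],[0,0,4,0,0,0,8.4],[0,0,4,0,0,0,8.4],[0,0,2.7,0,0,0,8.4],[0,0,0,0,0,0,8.4]]' 60 && python3 -m inch '[[0,0,0,0,0,0,5],[0,0,0,0,0,0,2.5],[0,0,0,0,0,0,2.5],[0,0,0,0,0,0,2.5],[0,0,0,0,0,0,2.5]]' 60 && python3 -m inch '[[0,0,0,0,0,0,2.5],[0,0,0,0,0,0,2.5],[0,0,0,0,0,0,2.5]]' 110 
python3 - <<'E'
from h import *
s,t,r=st();print(t,r.as_matrix().round(4).tolist(),s['wrist_force'])
E
```

```text
clock: 15.7
tcp_pos: [0.4003, -0.2653, 0.0168]
orientation: [-0.004, -0.011, 1.0, 0.001]
wrist_force: [-1.2, 0.7, 0.2]
finger_gap: 0.0838
clock: 16.2
tcp_pos: [0.4039, -0.2703, 0.0221]
orientation: [0.0, -0.01, 1.0, -0.003]
wrist_force: [-0.6, 0.0, 6.9]
finger_gap: 0.0317
clock: 16.5
tcp_pos: [0.404, -0.2703, 0.0223]
orientation: [0.0, -0.01, 1.0, -0.003]
wrist_force: [-1.1, -0.1, 9.1]
finger_gap: 0.0303
[ 0.40398865 -0.2703107   0.02225607] [[-0.9998, -0.0208, 0.0003], [-0.0208, 0.9998, -0.0068], [-0.0002, -0.0068, -1.0]] [-1.06318285 -0.05605141  9.05272483]
```

```bash
python3 -m inch '[[0,0,-1,-0.4,0,0,2.5],[0,0,-1.2,0,0,0,2.5],[0,0,0,0,0,0,2.5],[0,0,0,0,0,0,2.5]]' 110
python3 - <<'E'
from h import *
s,t,r=st();print(t,r.as_matrix().round(4).tolist(),s['wrist_force'])
for i in range(2):print(pitch(t,r)); print(pitch(t,r,'top'))
p=vision.read_camera('wrist');save(p['pixels'],'w8.png')
E
```

```text
clock: 16.9
tcp_pos: [0.4031, -0.2693, 0.0427]
orientation: [-0.001, -0.01, 1.0, 0.001]
wrist_force: [0.6, -0.3, -2.2]
finger_gap: 0.0305
[ 0.40313177 -0.26933971  0.04265626] [[-0.9998, -0.0208, -0.0017], [-0.0208, 0.9998, 0.002], [0.0017, 0.002, -1.0]] [ 0.56616031 -0.31108756 -2.22809465]
('scene', np.int64(162), 'pitch deg', np.float64(0.53), 'roll', np.float64(-1.2), 'z mid top', np.float64(0.0277), np.float64(0.0031))
('top', np.int64(334), 'pitch deg', np.float64(-0.48), 'roll', np.float64(-0.14), 'z mid top', np.float64(0.0284), np.float64(0.0021))
('scene', np.int64(159), 'pitch deg', np.float64(0.78), 'roll', np.float64(0.35), 'z mid top', np.float64(0.0271), np.float64(0.003))
('top', np.int64(334), 'pitch deg', np.float64(-0.52), 'roll', np.float64(-0.49), 'z mid top', np.float64(0.0276), np.float64(0.0023))
```

View pics/w8.png

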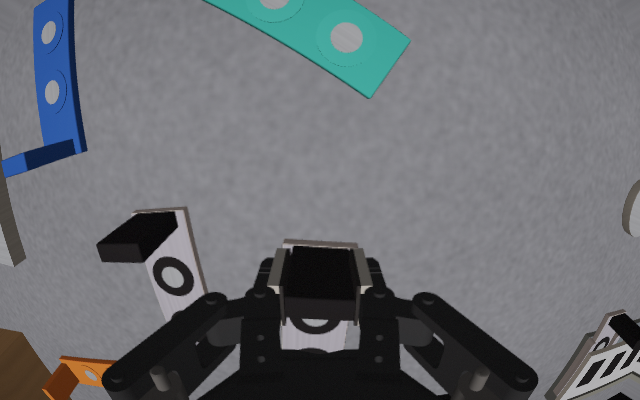

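```bash
python3 -m inch '[[2,0,0,0,0,5.5,2.5],[0.55,4.6,0,0,0,0,2.5],[0.55,4.6,0,0,0,0,2.5],[0.55,4.6,0,0,0,0,2.5],[0.55,4.6,0,0,0,0,2.5]]' 110; python3 -m inch '[[0.5,4.6,0,0,0,0,2.5],[0.5,4.6,0,0,0,0,2.5],[0.4,4.6,0,0,0,0,2.5],[0.4,4.6,0,0,0,0,2.5],[0.4,4.6,0,0,0,0,2.5]]' 110;python3 -m inch '[[0,0,0,0,0,0,2.5],[0,0,0,0,0,0,2.5],[0,0,0,0,0,0,2.5]]' 110
python3 - <<'E'
from h import *
s,t,r=st();print(t,r.as_matrix().round(4).tolist(),s['wrist_force'])
for i in range(2):print(pitch(t,r))
E
```

```text
clock: 17.65
tcp_pos: [0.3741, -0.0828, 0.0425]
orientation: [-0.001, 0.038, 0.999, 0.002]
wrist_force: [1.2, -0.4, -1.9]
finger_gap: 0.0308
clock: 18.15
tcp_pos: [0.3696, 0.1487, 0.0435]
orientation: [-0.001, 0.038, 0.999, 0.002]
wrist_force: [0.8, -0.0, -1.9]
finger_gap: 0.0304
clock: 18.45
tcp_pos: [0.3697, 0.1462, 0.0432]
orientation: [-0.002, 0.038, 0.999, 0.001]
wrist_force: [0.6, -0.4, -1.3]
finger_gap: 0.0303
[0.36969641 0.14615014 0.04319123] [[-0.9971, 0.0755, -0.0034], [0.0755, 0.9971, 0.0026], [0.0036, 0.0023, -1.0]] [ 0.62048824 -0.39848163 -1.27429167]
('scene', np.int64(235), 'pitch deg', np.float64(-0.12), 'roll', np.float64(-3.71), 'z mid top', np.float64(0.0278), np.float64(0.0032))
('scene', np.int64(236), 'pitch deg', np.float64(-0.74), 'roll', np.float64(-1.31), 'z mid top', np.float64(0.0282), np.float64(0.0027))
```

```bash
python3 -m inch '[[0,0.7,0,0,-0.4,0,2.5],[-2,0,0.5,0,0,0,2.5],[-1.8,0,0.6,0,0,0,2.5],[0,0,0,0,0,0,2.5],[0,0,0,0,0,0,2.5]]' 110
python3 - <<'E'
from h import *
s,t,r=st();print(t,r.as_matrix().round(4).tolist(),s['wrist_force'])
for i in range(3):print(pitch(t,r))
p=vision.read_camera('top')
save(cv2.resize(p['pixels'][160:240,235:335],None,fx=8,fy=7,interpolation=cv2.INTER_CUBIC),'t9.png')
p=vision.read_camera('scene')
save(cv2.resize(p['pixels'][180:300,310:430],None,fx=5,fy=5,interpolation=cv2.INTER_CUBIC),'s9.png')
E
```

```text
clock: 19.05
tcp_pos: [0.408, 0.1503, 0.0324]
orientation: [0.001, 0.038, 0.999, 0.001]
wrist_force: [0.1, -0.1, -2.6]
finger_gap: 0.0301
[0.40801408 0.15031731 0.03240255] [[-0.997, 0.0768, 0.003], [0.0768, 0.997, 0.0024], [-0.0028, 0.0027, -1.0]] [ 0.14796858 -0.10121133 -2.64949639]
('scene', np.int64(240), 'pitch deg', np.float64(-0.4), 'roll', np.float64(-0.22), 'z mid top', np.float64(0.0176), np.float64(0.003))
('scene', np.int64(245), 'pitch deg', np.float64(0.18), 'roll', np.float64(-0.51), 'z mid top', np.float64(0.0175), np.float64(0.0028))
('scene', np.int64(238), 'pitch deg', np.float64(-0.01), 'roll', np.float64(0.17), 'z mid top', np.float64(0.018), np.float64(0.0027))
```

View pics/t9.png

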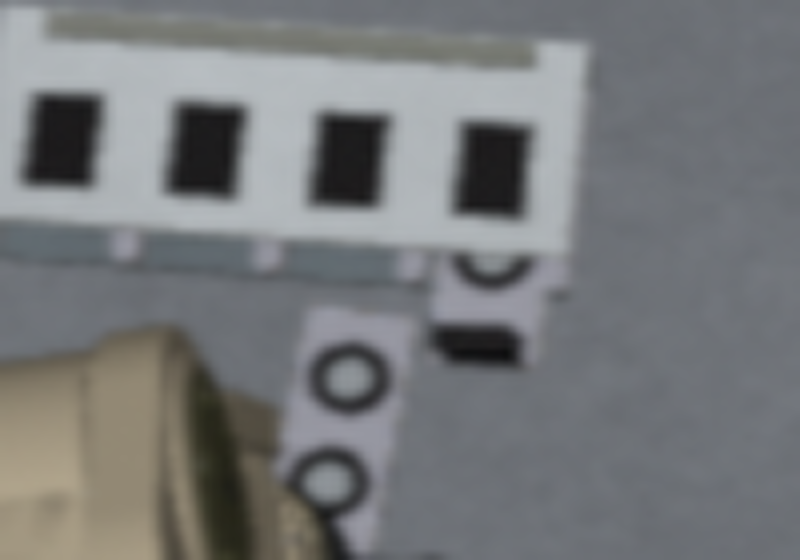

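View pics/s9.png

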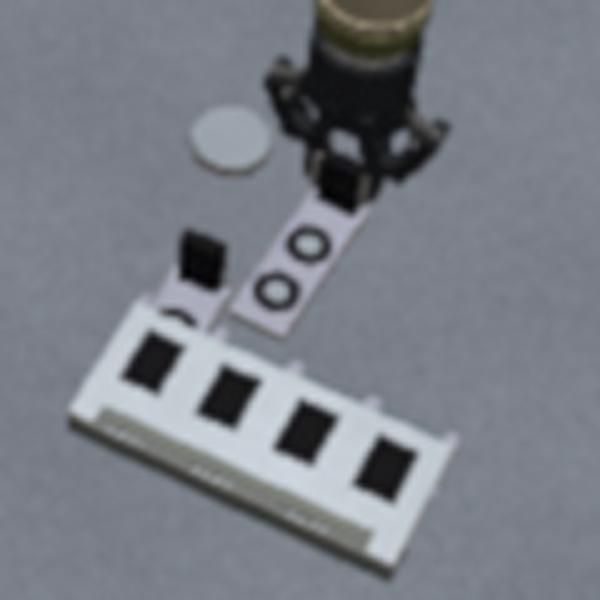

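```bash
python3 - <<'E'
from h import *
s,t,r=st()
p=vision.read_camera('top');f=lambda u,v:np.array([235+(u+.5)/8-.5,160+(v+.5)/7-.5])
a,b=rayz(p,f(330,482),.018)[0],rayz(p,f(349.5,378),.018)[0];d=b-a;print('top',a,b,np.hypot(*d[:2]),np.degrees(np.arctan2(d[1],d[0])))
for e in (((308,305),(283,470)),((416,318),(385,500))):
  a,b=rayz(p,f(*e[0]),.018)[0],rayz(p,f(*e[1]),.018)[0];d=a-b;print(np.degrees(np.arctan2(d[1],d[0])))
P=pts(p)
p=vision.read_camera('scene');g=lambda u,v:np.array([310+(u+.5)/5-.5,180+(v+.5)/5-.5])
a,b=rayz(p,g(309,244),.018)[0],rayz(p,g(276,291),.018)[0];d=b-a;print('scene',a,b,np.hypot(*d[:2]),np.degrees(np.arctan2(d[1],d[0])))
# lateral of first ring relative to TCP axis
P=pts(p);m=(abs(P[...,2]-.0178)<.007)&(abs(P[...,0]-.48)<.05)&(abs(P[...,1]-.147)<.035);X=P[m];print(len(X),fit(X[:,:2],0,0))
E
```

```text
top [0.45588211 0.14328099 0.018     ] [0.5032642  0.13695611 0.018     ] 0.047802371453033926 -7.6032790065051525
-5.6625060902986455
-6.943461732440446
scene [0.45192723 0.14416243 0.018     ] [0.50011215 0.13698531 0.018     ] 0.04871650249250535 -8.471896794897878
294 (array([0.48076138, 0.14333466]), (45.39291763305664, 103.1045913696289), 82.22106170654297)
```

```bash
python3 -m inch '[[0,0,0,0,0,-3.3,2.5],[0,0,0,0,0,0,2.5],[0,0,0,0,0,0,2.5]]' 110
python3 - <<'E'
from h import *
s,t,r=st();print(t,r.as_matrix().round(4).tolist(),s['wrist_force'])
p=vision.read_camera('top')
save(cv2.resize(p['pixels'][160:240,235:335],None,fx=8,fy=7,interpolation=cv2.INTER_CUBIC),'t10.png')
p=vision.read_camera('scene')
save(cv2.resize(p['pixels'][210:270,330:410],None,fx=10,fy=10,interpolation=cv2.INTER_CUBIC),'s10.png')
E
```

```text
clock: 19.7
tcp_pos: [0.4084, 0.1509, 0.0327]
orientation: [0.002, 0.009, 1.0, 0.001]
wrist_force: [0.3, -0.7, -1.7]
finger_gap: 0.0304
[0.40836058 0.15092889 0.03270893] [[-0.9998, 0.0186, 0.0044], [0.0186, 0.9998, 0.0025], [-0.0043, 0.0025, -1.0]] [ 0.25747969 -0.7445339  -1.73323552]
```

View pics/t10.png

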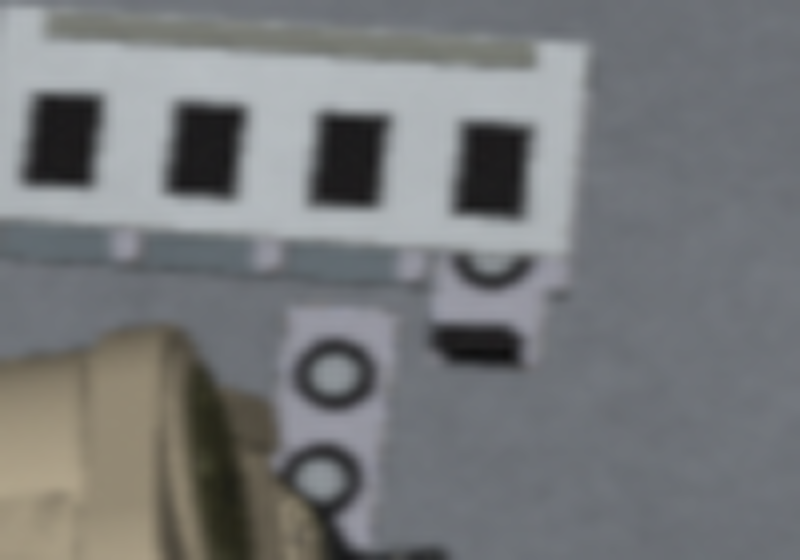

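View pics/s10.png

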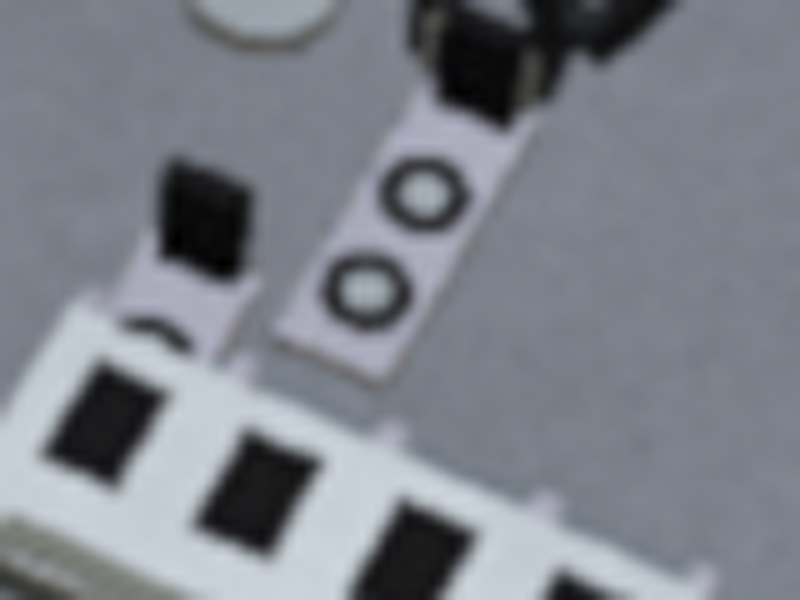

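```bash
cat > cmp.py <<'E'
from h import *
def rep(n,p,f,rings,noses,corners,zp,zn=.024):
    a,b=[rayz(p,f(*q),zp)[0] for q in rings];d=b-a;y=np.degrees(np.arctan2(d[1],d[0]))
    nm=np.mean([rayz(p,f(*q),zn)[0] for q in noses],0);cm=np.mean([rayz(p,f(*q),zp)[0] for q in corners],0)
    e=cm-nm
    print(n,'yaw',y.round(2),'ringmid lateral mm',((( (a+b)/2-nm)[:2]@EY)*1e3).round(2),'lead lateral mm',(e[:2]@EY*1e3).round(2),'lead ahead mm',(e[:2]@EX*1e3).round(1),'width',np.linalg.norm(rayz(p,f(*corners[0]),zp)-rayz(p,f(*corners[1]),zp)).round(4))
E
python3 - <<'E'
from cmp import *
p=vision.read_camera('top');f=lambda u,v:np.array([235+(u+.5)/8-.5,160+(v+.5)/7-.5])
rep('top',p,f,[(323,478),(335,373)],[(268,255),(411,264)],[(288,308),(395,316)],.018)
p=vision.read_camera('scene');g=lambda u,v:np.array([330+(u+.5)/10-.5,210+(v+.5)/10-.5])
rep('scene',p,g,[(425,193),(367,290)],[(237,365),(388,435)],[(278,337),(378,383)],.018)
E
```

```text
top yaw -3.94 ringmid lateral mm -2.87 lead lateral mm -2.39 lead ahead mm -23.2 width 0.0432
scene yaw -4.95 ringmid lateral mm -3.59 lead lateral mm -3.5 lead ahead mm -21.2 width 0.039
```

```bash
python3 -m inch '[[0,0.28,0,0,0,0,2.5],[0,0,0,0,0,0,2.5],[-1,-0.056,0,0,0,0,2.5],[0,0,0,0,0,0,2.5],[0,0,0,0,0,0,2.5]]' 110
python3 - <<'E'
from h import *
s,t,r=st();print(t,r.as_matrix().round(4).tolist(),s['wrist_force'])
for i in range(2):print(pitch(t,r))
p=vision.read_camera('top')
save(cv2.resize(p['pixels'][160:240,235:335],None,fx=8,fy=7,interpolation=cv2.INTER_CUBIC),'t11.png')
p=vision.read_camera('scene')
save(cv2.resize(p['pixels'][210:270,330:410],None,fx=10,fy=10,interpolation=cv2.INTER_CUBIC),'s11.png')
E
```

```text
clock: 20.4
tcp_pos: [0.4191, 0.1529, 0.0327]
orientation: [0.002, 0.009, 1.0, 0.001]
wrist_force: [0.2, 0.2, -2.2]
finger_gap: 0.0305
[0.4191286  0.15292071 0.03271385] [[-0.9998, 0.0178, 0.0046], [0.0178, 0.9998, 0.0026], [-0.0046, 0.0026, -1.0]] [ 0.23253336  0.1617511  -2.2436139 ]
('scene', np.int64(246), 'pitch deg', np.float64(0.63), 'roll', np.float64(-1.45), 'z mid top', np.float64(0.0178), np.float64(0.003))
('scene', np.int64(249), 'pitch deg', np.float64(-0.15), 'roll', np.float64(-1.23), 'z mid top', np.float64(0.0177), np.float64(0.0026))
```

View pics/t11.png

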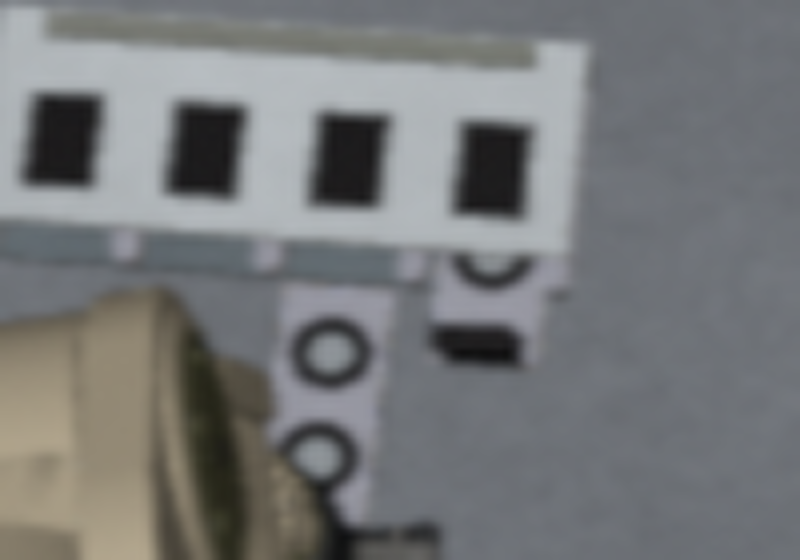

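View pics/s11.png

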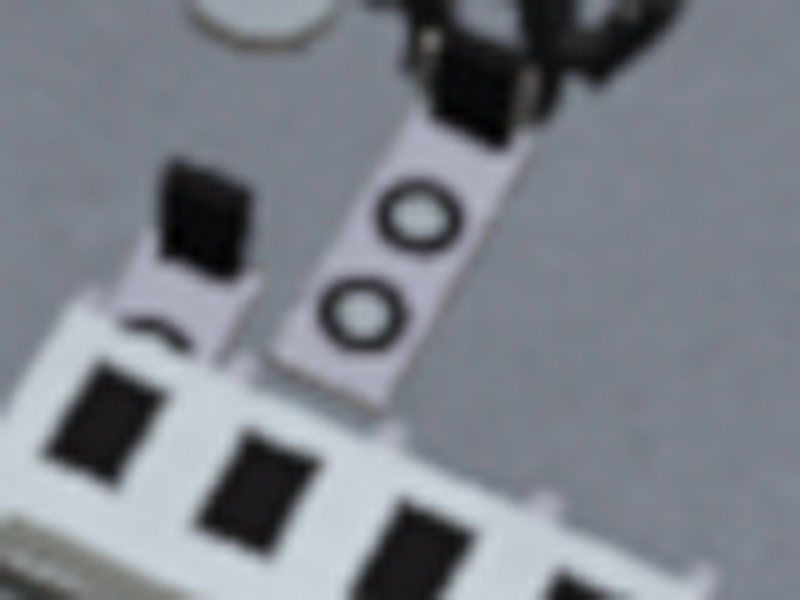

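```bash
python3 - <<'E'
from cmp import *
p=vision.read_camera('top');f=lambda u,v:np.array([235+(u+.5)/8-.5,160+(v+.5)/7-.5])
rep('top',p,f,[(320,455),(331.5,351)],[(268,255),(411,264)],[(282,285),(392,292)],.018)
p=vision.read_camera('scene');g=lambda u,v:np.array([330+(u+.5)/10-.5,210+(v+.5)/10-.5])
rep('scene',p,g,[(419,216),(362,315)],[(240,364),(388,435)],[(273,360),(374,406)],.018)
E
```

```text
top yaw -3.74 ringmid lateral mm -0.5 lead lateral mm 0.55 lead ahead mm -12.5 width 0.0444
scene yaw -4.2 ringmid lateral mm -1.34 lead lateral mm -1.17 lead ahead mm -11.4 width 0.0391
```

```bash
python3 -m inch '[[-0.8,0,0,0,0,0,2.5],[-0.8,-0.04,0,0,0,0,2.5],[0,0,0,0,0,0,2.5]]' 110; python3 -m inch '[[-0.8,-0.045,0,0,0,0,2.5],[-0.8,-0.045,0,0,0,0,2.5],[0,0,0,0,0,0,2.5]]' 110
```

```text
clock: 21.0
tcp_pos: [0.4367, 0.1523, 0.0331]
orientation: [0.003, 0.009, 1.0, 0.001]
wrist_force: [0.7, 0.7, -0.9]
finger_gap: 0.0301
clock: 21.3
tcp_pos: [0.4524, 0.151, 0.033]
orientation: [0.003, 0.009, 1.0, 0.001]
wrist_force: [1.5, -0.2, -1.5]
finger_gap: 0.0306
```

```bash
python3 -m inch '[[-1,-0.056,0.01,0,0,0,2.5],[-1,-0.056,0.01,0,0,0,2.5],[-1,-0.056,0,0,0,0,2.5],[0,0,0,0,0,0,2.5]]' 110;python3 -m inch '[[-1,-0.056,0.01,0,0,0,2.5],[-1,-0.056,0.01,0,0,0,2.5],[0,0,0,0,0,0,2.5]]' 110; python3 -m inch '[[-0.8,-0.045,0,0,0,0,2.5],[0,0,0,0,0,0,2.5]]' 110
python3 - <<'E'
from h import *
s,t,r=st();print(t,r.as_matrix().round(4).tolist(),s['wrist_force'])
E
```

```text
clock: 21.7
tcp_pos: [0.4828, 0.1488, 0.033]
orientation: [0.003, 0.009, 1.0, 0.001]
wrist_force: [0.1, -0.0, -0.9]
finger_gap: 0.0303
clock: 22.0
tcp_pos: [0.5026, 0.1473, 0.0329]
orientation: [0.003, 0.009, 1.0, 0.001]
wrist_force: [1.3, -0.2, -1.5]
finger_gap: 0.0303
clock: 22.2
tcp_pos: [0.5096, 0.1468, 0.0328]
orientation: [0.003, 0.009, 1.0, 0.001]
wrist_force: [0.2, 0.6, -1.6]
finger_gap: 0.0307
[0.50956387 0.14677471 0.03275681] [[-0.9998, 0.0177, 0.0054], [0.0177, 0.9998, 0.0025], [-0.0053, 0.0026, -1.0]] [ 0.18312599  0.60303983 -1.59420359]
```

```bash
python3 -m inch '[[-0.5,-0.03,0,0,0,0,2.5],[-0.2,-0.01,0,0,0,0,2.5],[0,0,0,0,0,0,2.5]]' 110;python3 -m inch '[[-0.3,-0.01,0,0,0,0,2.5],[0,0,0,0,0,0,2.5]]' 110; python3 -m inch '[[-0.2,-0.01,0,0,0,0,2.5],[0,0,0,0,0,0,2.5]]' 110
```

```text
clock: 22.5
tcp_pos: [0.5158, 0.1463, 0.0327]
orientation: [0.002, 0.009, 1.0, 0.001]
wrist_force: [-0.6, 0.6, -1.7]
finger_gap: 0.0305
clock: 22.7
tcp_pos: [0.5174, 0.1461, 0.0324]
orientation: [0.001, 0.009, 1.0, 0.001]
wrist_force: [-2.9, 0.0, -1.1]
finger_gap: 0.0306
clock: 22.9
tcp_pos: [0.5174, 0.1459, 0.032]
orientation: [-0.001, 0.009, 1.0, 0.001]
wrist_force: [-7.5, 1.3, 1.4]
finger_gap: 0.0307
```

```bash
python3 -m inch '[[0.3,0,0.15,0,0,0,2.5],[0,0,0,0,0,0,2.5],[0,0,0,0,0,0,3.8],[0,0,0,0,0,0,4.4],[0,0,0,0,0,0,4.4]]' 60; python3 -m inch '[[0,0,-2,0,0,0,4.4],[0,0,-3,0,0,0,4.4],[0,0,-4,0,0,0,4.4],[4,0,-3,0,0,0,4.4],[4,0,0,0,0,0,4.4]]'; python3 -m inch '[[4,0,0,0,0,0,8.4],[3,0,0,0,0,0,8.4],[0,0,0,0,0,0,8.4],[0,0,0,0,0,0,8.4]]'
python3 - <<'E'
from h import *
s,t,r=st();print(t,r.as_matrix().round(3).tolist(),s['wrist_force'])
p=vision.read_camera('wrist');save(p['pixels'],'w12.png')
p=vision.read_camera('top')
save(cv2.resize(p['pixels'][120:270,210:460],None,fx=3.2,fy=3.2,interpolation=cv2.INTER_CUBIC),'t12.png')
E
```

```text
clock: 23.4
tcp_pos: [0.5183, 0.1461, 0.0317]
orientation: [0.003, 0.009, 1.0, 0.001]
wrist_force: [-0.7, -0.3, -0.8]
finger_gap: 0.0438
clock: 23.9
tcp_pos: [0.4403, 0.1476, 0.1553]
orientation: [0.007, 0.009, 1.0, 0.002]
wrist_force: [0.2, 0.9, 0.1]
finger_gap: 0.0442
clock: 24.3
tcp_pos: [0.3674, 0.1486, 0.1512]
orientation: [0.003, 0.009, 1.0, 0.001]
wrist_force: [-0.1, 0.2, 0.5]
finger_gap: 0.0843
[0.36743971 0.14857923 0.15121615] [[-1.0, 0.017, 0.007], [0.017, 1.0, 0.003], [-0.007, 0.003, -1.0]] [-0.11776923  0.18782002  0.49350017]
```

View pics/w12.png

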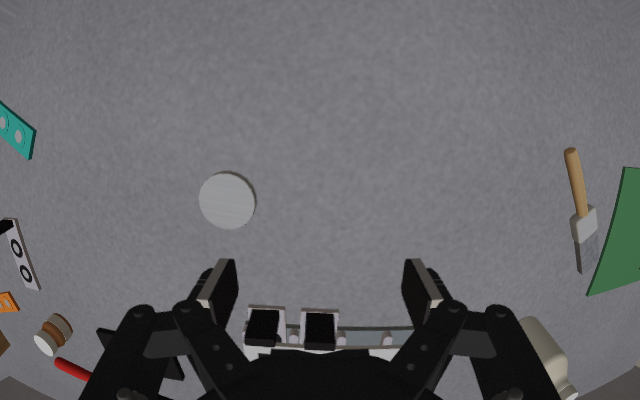

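View pics/t12.png

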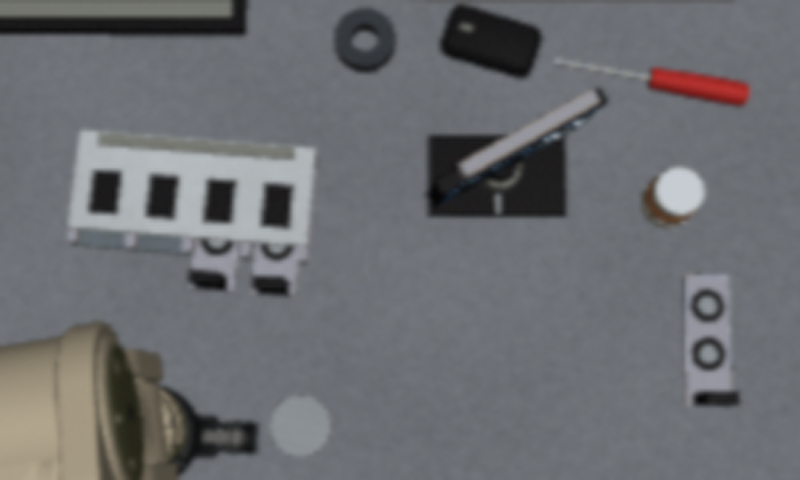

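```bash
python3 -m inch '[[0,-4.5,0,0.15,0.4,-1,8.4],[-0.2,-4.5,0,0,0,0,8.4],[-0.2,-4.5,0,0,0,0,8.4],[-0.2,-4.5,0,0,0,0,8.4],[-0.2,-4.5,0,0,0,0,8.4]]';python3 -m inch '[[-0.2,-4.5,0,0,0,0,8.4],[-0.2,-4.5,0,0,0,0,8.4],[-0.2,-4.5,0,0,0,0,8.4],[-0.2,-4.5,0,0,0,0,8.4],[-0.2,-4.5,0,0,0,0,8.4]]';python3 -m inch '[[-0.2,-4.5,0,0,0,0,8.4],[0,0,0,0,0,0,8.4],[0,0,0,0,0,0,8.4],[0,0,0,0,0,0,8.4]]'
python3 - <<'E'
from h import *
s,t,r=st();print(t,r.as_matrix().round(4).tolist())
p=vision.read_camera('wrist');save(p['pixels'],'w13.png')
for q in silhouettes(p,'carrier0'):print(round(q['confidence'],2),np.round(q['location']))
i=min(((x,y) for x in range(300,345,4) for y in range(200,300,4)),key=lambda k:0)
o,D,P=wpts(p,t,r)
g=(abs(P[...,2]-.009)<.003)&(abs(P[...,0]-.47)<.06)&(abs(P[...,1]+.352)<.05)
v,u=np.nonzero(g);print(len(u),np.median(u),np.median(v))
n,l,sts,cen=cv2.connectedComponentsWithStats(g.astype(np.uint8),connectivity=4);k=1+np.argmax(sts[1:,4]);X=P[l==k]
b,sz,a=fit(X[:,:2],0,0);v,f=rectfit(X[:,:2],.13,.044,b,0.);print(len(X),b,sz,a,v[:2],np.degrees(v[2]))
bl=P[(P[...,2]>.054)&(P[...,2]<.063)&(np.hypot(P[...,0]-v[0]+.059*np.cos(v[2]),P[...,1]-v[1]+.059*np.sin(v[2]))<.03)]
print('  blk top',len(bl),bl.min(0).round(4),bl.max(0).round(4),bl.mean(0).round(4))
E
```

```text
clock: 24.9
tcp_pos: [0.3753, -0.0792, 0.1506]
orientation: [-0.001, 0.0, 1.0, -0.0]
wrist_force: [0.7, 0.8, 0.1]
finger_gap: 0.084
clock: 25.4
tcp_pos: [0.3845, -0.305, 0.1501]
orientation: [-0.001, 0.001, 1.0, -0.0]
wrist_force: [1.7, -0.2, 1.0]
finger_gap: 0.0841
clock: 25.8
tcp_pos: [0.386, -0.3462, 0.1498]
orientation: [-0.002, 0.0, 1.0, 0.001]
wrist_force: [0.5, 0.6, 1.1]
finger_gap: 0.0836
[ 0.38598941 -0.34619036  0.1497982 ] [[-1.0, 0.0001, -0.0036], [0.0001, 1.0, 0.0013], [0.0036, 0.0013, -1.0]]
0.98 [625. 280.]
0.98 [190.  92.]
0.9 [379.  55.]
0.64 [319. 255.]
0.58 [230. 334.]
0.56 [597. 280.]
0.48 [590. 316.]
3059 318.0 270.0
3059 [ 0.47002628 -0.34662326] (44.34743881225586, 120.99014282226562) 88.62564849853516 [ 0.47064324 -0.34666147] -1.455263469837707
  blk top 559 [ 0.4021 -0.3606  0.054 ] [ 0.4148 -0.3297  0.0602] [ 0.4081 -0.3455  0.0581]
```

View pics/w13.png

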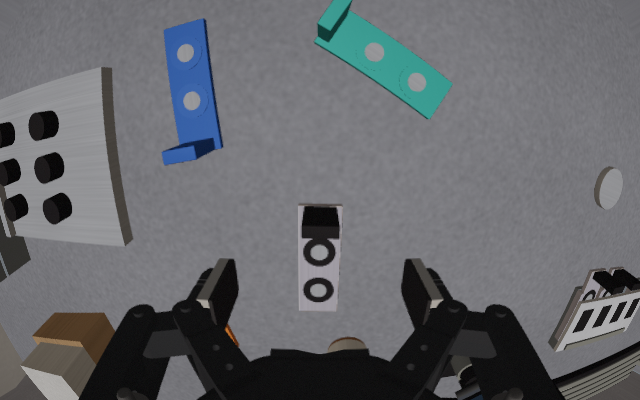

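```bash
python3 -m inch '[[-2.2,0.05,2,0,-0.2,1.4,8.4],[0,0,4,0,0,0,8.4],[0,0,4,0,0,0,8.4],[0,0,2.9,0,0,0,8.4],[0,0,0,0,0,0,8.4]]' 60 
python3 - <<'E'
from h import *
s,t,r=st();print(t,r.as_matrix().round(4).tolist())
E
python3 -m inch '[[0,0,0,0,0,0,8.4],[0,0,0,0,0,0,8.4]]'
```

```text
clock: 26.4
tcp_pos: [0.4059, -0.3422, 0.0179]
orientation: [-0.002, 0.011, 1.0, 0.003]
wrist_force: [-0.6, 0.7, -0.2]
finger_gap: 0.0841
[ 0.40593038 -0.34217176  0.01785806] [[-0.9997, 0.0229, -0.0045], [0.0228, 0.9997, 0.0059], [0.0046, 0.0058, -1.0]]
clock: 26.6
tcp_pos: [0.4094, -0.3469, 0.0234]
orientation: [0.002, 0.012, 1.0, -0.001]
wrist_force: [-0.4, -0.0, 0.6]
finger_gap: 0.0839
```

```bash
python3 -m inch '[[0.1,0.13,0.3,0,0,0,8.4],[0,0,0,0,0,0,6],[0,0,0,0,0,0,4.5],[0,0,0,0,0,0,4]]' 60;python3 -m inch '[[0,0,0,0,0,0,2.5],[0,0,0,0,0,0,2.5],[0,0,0,0,0,0,2.5],[0,0,0,0,0,0,2.5],[0,0,0,0,0,0,2.5]]' 60 && python3 -m inch '[[0,0,0,0,0,0,2.5],[0,0,0,0,0,0,2.5],[0,0,0,0,0,0,2.5]]' 110 
python3 - <<'E'
from h import *
s,t,r=st();print(t,r.as_matrix().round(4).tolist(),s['wrist_force'])
E
python3 -m inch '[[0,0,-1,0,0,0,2.5],[0,0,-1.2,0,0,0,2.5],[0,0,0,0,0,0,2.5],[0,0,0,0,0,0,2.5]]' 110
python3 - <<'E'
from h import *
s,t,r=st();print(t,r.as_matrix().round(4).tolist(),s['wrist_force'])
for i in range(2):print(pitch(t,r)); print(pitch(t,r,'top'))
E
```

```text
clock: 27.0
tcp_pos: [0.4073, -0.345, 0.0188]
orientation: [0.001, 0.012, 1.0, -0.0]
wrist_force: [1.0, -0.6, -0.1]
finger_gap: 0.0422
clock: 27.5
tcp_pos: [0.4073, -0.3451, 0.0188]
orientation: [0.001, 0.012, 1.0, -0.0]
wrist_force: [-1.5, 0.3, 5.0]
finger_gap: 0.0312
clock: 27.8
tcp_pos: [0.4073, -0.3452, 0.0189]
orientation: [0.001, 0.012, 1.0, -0.0]
wrist_force: [-1.0, -0.3, 6.8]
finger_gap: 0.0306
[ 0.40732223 -0.34518525  0.01890051] [[-0.9997, 0.0246, 0.0011], [0.0246, 0.9997, -0.0009], [-0.0012, -0.0009, -1.0]] [-1.02004629 -0.32937391  6.79178311]
clock: 28.2
tcp_pos: [0.4075, -0.3451, 0.0408]
orientation: [0.001, 0.012, 1.0, -0.0]
wrist_force: [0.9, -0.6, -1.9]
finger_gap: 0.0308
[ 0.40746961 -0.34511152  0.0408443 ] [[-0.9997, 0.0244, 0.0015], [0.0244, 0.9997, -0.001], [-0.0015, -0.0009, -1.0]] [ 0.8949809  -0.58785151 -1.85078095]
('scene', np.int64(180), 'pitch deg', np.float64(0.55), 'roll', np.float64(1.03), 'z mid top', np.float64(0.0289), np.float64(0.003))
('top', np.int64(351), 'pitch deg', np.float64(-0.1), 'roll', np.float64(0.34), 'z mid top', np.float64(0.0299), np.float64(0.0021))
('scene', np.int64(186), 'pitch deg', np.float64(1.09), 'roll', np.float64(0.38), 'z mid top', np.float64(0.0278), np.float64(0.0032))
('top', np.int64(349), 'pitch deg', np.float64(-0.44), 'roll', np.float64(-0.87), 'z mid top', np.float64(0.0297), np.float64(0.0023))
```

```bash
python3 -m inch '[[2,0,0,0,0,2.9,2.5],[0.6,4.6,0,0,0,0,2.5],[0.6,4.6,0,0,0,0,2.5],[0.6,4.6,0,0,0,0,2.5],[0.6,4.6,0,0,0,0,2.5]]' 110; python3 -m inch '[[0.6,4.6,0,0,0,0,2.5],[0.6,4.6,0,0,0,0,2.5],[0.5,4.6,0,0,0,0,2.5],[0.4,4.6,0,0,0,0,2.5],[0.4,4.6,0,0,0,0,2.5]]' 110;python3 -m inch '[[0.4,4.6,0,0,0,0,2.5],[0.4,4.6,0,0,0,0,2.5],[0.4,4.6,0,0,0,0,2.5],[0,0,0,0,0,0,2.5],[0,0,0,0,0,0,2.5]]' 110
python3 - <<'E'
from h import *
s,t,r=st();print(t,r.as_matrix().round(4).tolist(),s['wrist_force'])
for i in range(2):print(pitch(t,r))
E
```

```text
clock: 28.9
tcp_pos: [0.3763, -0.1574, 0.04]
orientation: [0.0, 0.038, 0.999, 0.0]
wrist_force: [0.7, 0.7, -0.8]
finger_gap: 0.0305
clock: 29.4
tcp_pos: [0.3689, 0.074, 0.0403]
orientation: [0.001, 0.038, 0.999, 0.0]
wrist_force: [1.5, -0.3, -2.4]
finger_gap: 0.0306
clock: 29.9
tcp_pos: [0.367, 0.2117, 0.04]
orientation: [0.0, 0.036, 0.999, -0.0]
wrist_force: [0.3, -1.2, -1.6]
finger_gap: 0.0303
[0.36703213 0.21171924 0.03996399] [[-0.9975, 0.0713, 0.0001], [0.0713, 0.9975, -0.0006], [-0.0001, -0.0005, -1.0]] [ 0.26058477 -1.17918289 -1.59059995]
('scene', np.int64(242), 'pitch deg', np.float64(-0.33), 'roll', np.float64(-1.73), 'z mid top', np.float64(0.0284), np.float64(0.0028))
('scene', np.int64(237), 'pitch deg', np.float64(0.09), 'roll', np.float64(0.68), 'z mid top', np.float64(0.0281), np.float64(0.003))
```

```bash
python3 -m inch '[[-2.5,0,0.5,0,0,0.1,2.5],[-2.6,0,0.6,0,0,0,2.5],[0,0,0,0,0,0,2.5],[0,0,0,0,0,0,2.5]]' 110
python3 - <<'E'
from h import *
s,t,r=st();print(t,r.as_matrix().round(4).tolist(),s['wrist_force'])
for i in range(3):print(pitch(t,r))
p=vision.read_camera('top')
save(cv2.resize(p['pixels'][160:240,220:320],None,fx=8,fy=7,interpolation=cv2.INTER_CUBIC),'t14.png')
p=vision.read_camera('scene')
save(cv2.resize(p['pixels'][210:270,330:410],None,fx=10,fy=10,interpolation=cv2.INTER_CUBIC),'s14.png')
E
```

```text
clock: 30.4
tcp_pos: [0.4186, 0.2051, 0.0289]
orientation: [-0.0, 0.04, 0.999, -0.0]
wrist_force: [0.0, 0.1, -2.1]
finger_gap: 0.0306
[0.41858948 0.20505063 0.02892583] [[-0.9968, 0.0804, -0.0008], [0.0804, 0.9968, -0.0005], [0.0007, -0.0006, -1.0]] [ 0.03383503  0.1458063  -2.07051632]
('scene', np.int64(253), 'pitch deg', np.float64(0.05), 'roll', np.float64(1.56), 'z mid top', np.float64(0.0174), np.float64(0.0029))
('scene', np.int64(249), 'pitch deg', np.float64(-0.68), 'roll', np.float64(0.14), 'z mid top', np.float64(0.0172), np.float64(0.003))
('scene', np.int64(252), 'pitch deg', np.float64(-0.32), 'roll', np.float64(1.35), 'z mid top', np.float64(0.0171), np.float64(0.0028))
```

View pics/t14.png

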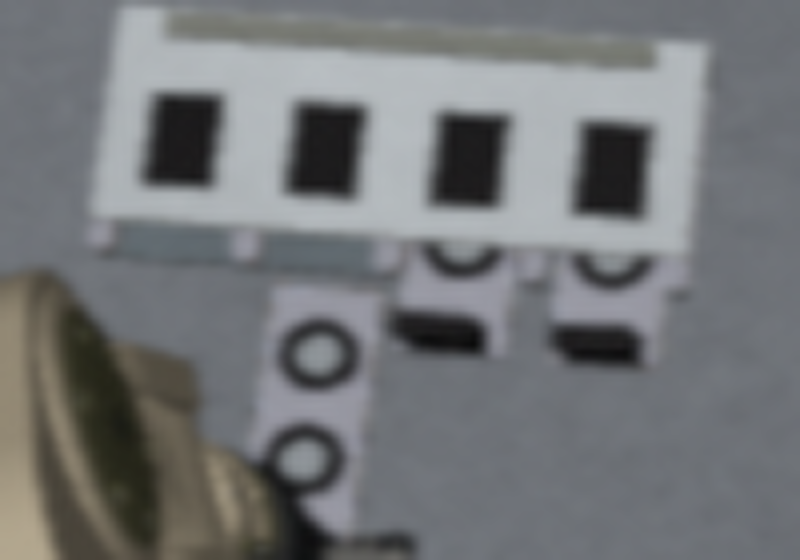

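View pics/s14.png

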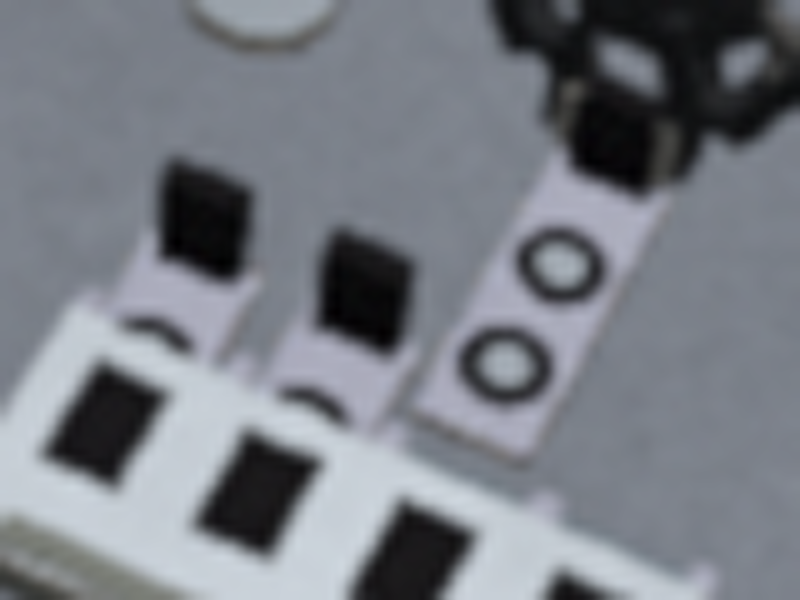

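```bash
python3 - <<'E'
from cmp import *
p=vision.read_camera('top');f=lambda u,v:np.array([220+(u+.5)/8-.5,160+(v+.5)/7-.5])
rep('top',p,f,[(306,459),(319,353)],[(246,245),(388,255)],[(274,287),(382,294)],.0172)
p=vision.read_camera('scene');g=lambda u,v:np.array([330+(u+.5)/10-.5,210+(v+.5)/10-.5])
rep('scene',p,g,[(562,264),(506,365)],[(395,437),(541,507)],[(414,411),(525,462)],.0172)
E
```

```text
top yaw -3.9 ringmid lateral mm -4.92 lead lateral mm -5.12 lead ahead mm -17.3 width 0.0437
scene yaw -4.51 ringmid lateral mm -7.06 lead lateral mm -6.46 lead ahead mm -17.5 width 0.0423
```

```bash
python3 -m inch '[[0,0.52,0,0,0,-0.2,2.5],[0,0,0,0,0,0,2.5],[0,0,0,0,0,0,2.5]]' 110
python3 - <<'E'
from h import *
s,t,r=st();print(t,r.as_matrix().round(4).tolist(),s['wrist_force'])
p=vision.read_camera('top')
save(cv2.resize(p['pixels'][160:240,220:320],None,fx=8,fy=7,interpolation=cv2.INTER_CUBIC),'t15.png')
p=vision.read_camera('scene')
save(cv2.resize(p['pixels'][210:270,330:410],None,fx=10,fy=10,interpolation=cv2.INTER_CUBIC),'s15.png')
E
```

```text
clock: 31.05
tcp_pos: [0.419, 0.2124, 0.0293]
orientation: [0.0, 0.036, 0.999, -0.0]
wrist_force: [0.0, 0.3, -2.3]
finger_gap: 0.0306
[0.41896557 0.21237843 0.02934206] [[-0.9974, 0.0726, 0.0009], [0.0726, 0.9974, -0.0001], [-0.0009, -0.0, -1.0]] [ 1.36709567e-03  2.98583166e-01 -2.33522617e+00]
```

View pics/t15.png

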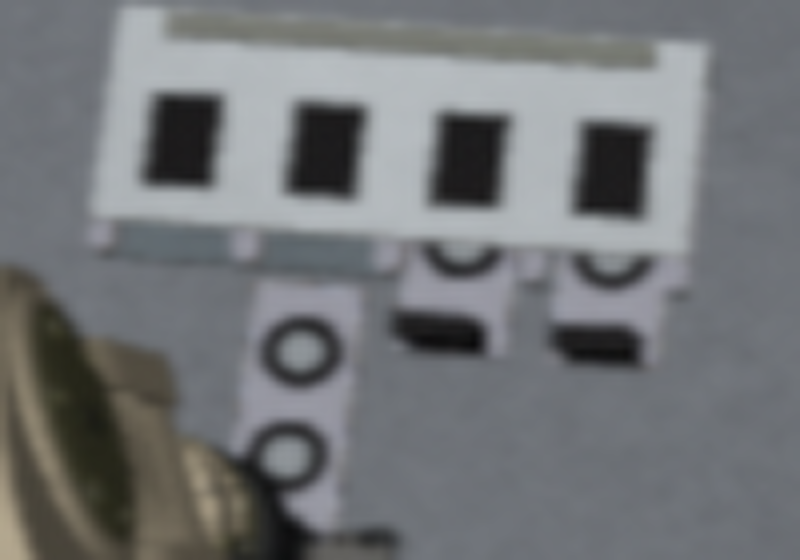

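View pics/s15.png

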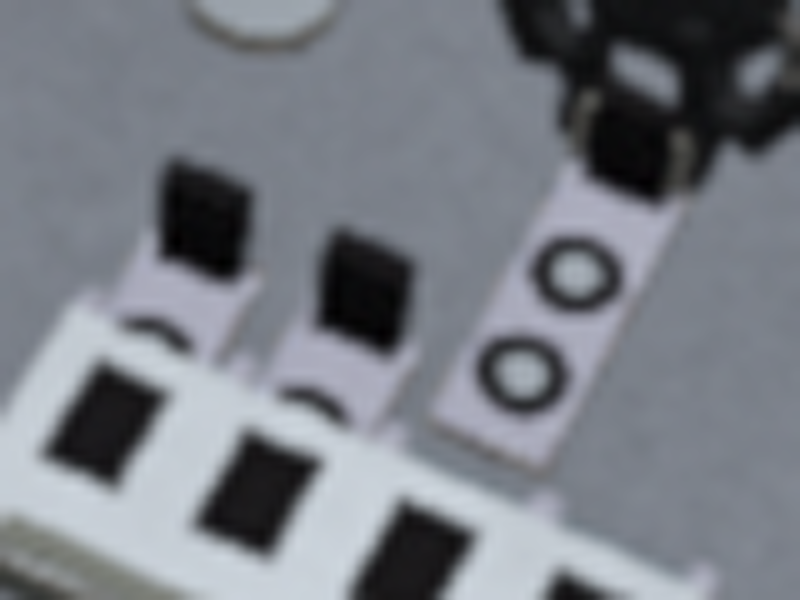

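```bash
python3 - <<'E'
from cmp import *
s,t,r=st();print(t)
p=vision.read_camera('top');f=lambda u,v:np.array([220+(u+.5)/8-.5,160+(v+.5)/7-.5])
rep('top',p,f,[(288,455),(301,350)],[(246,245),(388,255)],[(255,280),(362,288)],.0175)
p=vision.read_camera('scene');g=lambda u,v:np.array([330+(u+.5)/10-.5,210+(v+.5)/10-.5])
rep('scene',p,g,[(577,273),(521,375)],[(395,437),(541,507)],[(432,420),(544,470)],.0175)
for i in range(2):print(pitch(t,r))
E
```

```text
[0.41887138 0.21216716 0.02927006]
top yaw -3.9 ringmid lateral mm 2.37 lead lateral mm 2.99 lead ahead mm -15.0 width 0.0434
scene yaw -4.44 ringmid lateral mm -0.74 lead lateral mm 0.63 lead ahead mm -17.3 width 0.0423
('scene', np.int64(249), 'pitch deg', np.float64(0.35), 'roll', np.float64(1.88), 'z mid top', np.float64(0.0179), np.float64(0.0029))
('scene', np.int64(251), 'pitch deg', np.float64(0.7), 'roll', np.float64(-0.08), 'z mid top', np.float64(0.0179), np.float64(0.003))
```

```bash
python3 -m inch '[[0,-0.15,0,0,0,0,2.5],[-0.6,0,0,0,0,0,2.5],[0,0,0,0,0,0,2.5],[0,0,0,0,0,0,2.5]]' 110
python3 - <<'E'
from h import *
s,t,r=st();print(t,r.as_matrix().round(4).tolist(),s['wrist_force'])
p=vision.read_camera('top')
save(cv2.resize(p['pixels'][180:230,230:290],None,fx=12,fy=11,interpolation=cv2.INTER_CUBIC),'t16.png')
p=vision.read_camera('scene')
save(cv2.resize(p['pixels'][210:270,330:410],None,fx=10,fy=10,interpolation=cv2.INTER_CUBIC),'s16.png')
E
```

```text
clock: 31.75
tcp_pos: [0.4253, 0.2101, 0.0293]
orientation: [0.0, 0.037, 0.999, 0.0]
wrist_force: [-0.0, -0.4, -1.5]
finger_gap: 0.0301
[0.42527441 0.21007817 0.02933402] [[-0.9973, 0.0736, 0.001], [0.0736, 0.9973, 0.0], [-0.001, 0.0001, -1.0]] [-0.01907238 -0.44348131 -1.47926632]
```

View pics/t16.png

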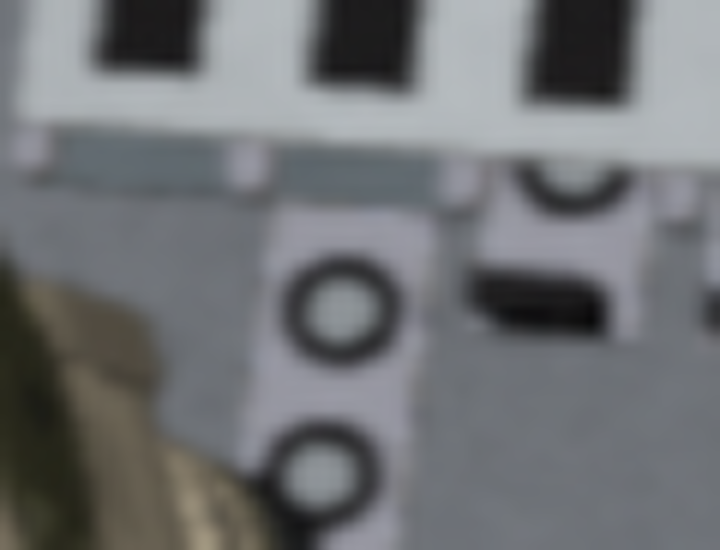

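View pics/s16.png

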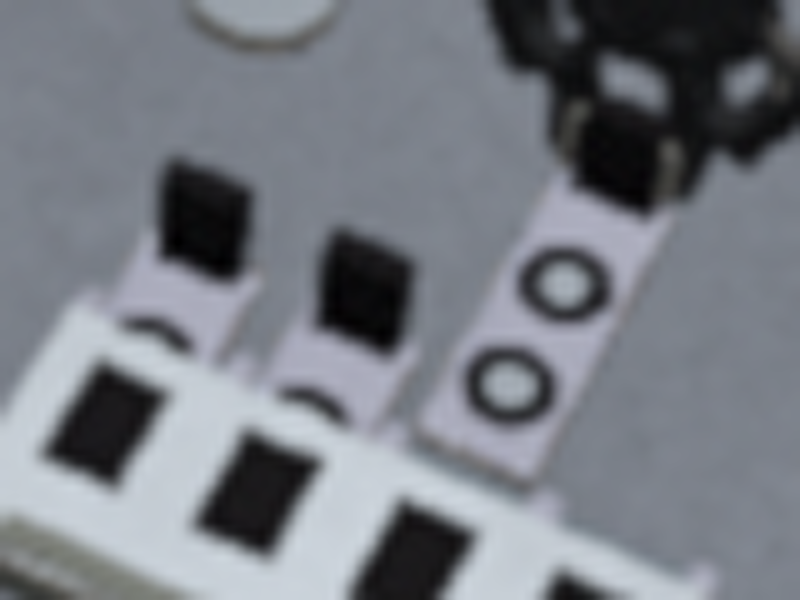

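```bash
python3 -m inch '[[-0.8,0.03,0,0,0,0,2.5],[-0.8,0,0,0,0,0,2.5],[0,0,0,0,0,0,2.5]]' 110; python3 -m inch '[[-0.8,0,0,0,0,0,2.5],[-0.8,0,0,0,0,0,2.5],[0,0,0,0,0,0,2.5]]' 110
```

```text
clock: 32.15
tcp_pos: [0.443, 0.2094, 0.0296]
orientation: [0.001, 0.037, 0.999, 0.0]
wrist_force: [0.4, -0.2, -2.0]
finger_gap: 0.0303
clock: 32.45
tcp_pos: [0.4586, 0.2081, 0.0295]
orientation: [0.001, 0.037, 0.999, 0.0]
wrist_force: [0.4, -0.5, -1.9]
finger_gap: 0.0306
```

```bash
python3 -m inch '[[-1,0,0,0,0,0,2.5],[-1,0,0,0,0,0,2.5],[-1,0,0,0,0,0,2.5],[0,0,0,0,0,0,2.5]]' 110;python3 -m inch '[[-1,0,0,0,0,0,2.5],[-0.8,0,0,0,0,0,2.5],[0,0,0,0,0,0,2.5]]' 110;python3 -m inch '[[-0.8,0,0,0,0,0,2.5],[0,0,0,0,0,0,2.5]]' 110
```

```text
clock: 32.85
tcp_pos: [0.4891, 0.2059, 0.0296]
orientation: [0.001, 0.037, 0.999, 0.0]
wrist_force: [-0.0, -0.2, -1.9]
finger_gap: 0.0307
clock: 33.15
tcp_pos: [0.5064, 0.2045, 0.0295]
orientation: [0.001, 0.037, 0.999, 0.0]
wrist_force: [0.1, -0.1, -2.4]
finger_gap: 0.0307
clock: 33.35
tcp_pos: [0.5138, 0.204, 0.0295]
orientation: [0.001, 0.037, 0.999, 0.0]
wrist_force: [0.5, 0.7, -2.1]
finger_gap: 0.0303
```

```bash
python3 -m inch '[[-0.4,0,0,0,0,0,2.5],[-0.3,0,0,0,0,0,2.5],[0,0,0,0,0,0,2.5]]' 110;python3 -m inch '[[-0.3,0,0,0,0,0,2.5],[0,0,0,0,0,0,2.5]]' 110; python3 -m inch '[[-0.3,0,0,0,0,0,2.5],[0,0,0,0,0,0,2.5]]' 110
```

```text
clock: 33.65
tcp_pos: [0.5202, 0.2035, 0.0295]
orientation: [0.001, 0.037, 0.999, 0.0]
wrist_force: [0.4, 0.0, -1.6]
finger_gap: 0.031
clock: 33.85
tcp_pos: [0.5222, 0.2031, 0.0292]
orientation: [-0.0, 0.037, 0.999, -0.0]
wrist_force: [-1.1, -0.6, -1.2]
finger_gap: 0.0305
clock: 34.05
tcp_pos: [0.5223, 0.2029, 0.0286]
orientation: [-0.003, 0.036, 0.999, -0.0]
wrist_force: [-7.5, 1.0, 2.3]
finger_gap: 0.0305
```

```bash
python3 -m inch '[[0.3,0,0.1,0,0,0,2.5],[0,0,0,0,0,0,2.5],[0,0,0,0,0,0,3.8],[0,0,0,0,0,0,4.4],[0,0,0,0,0,0,4.4]]' 60; python3 -m inch '[[0,0,-2,0,0,0,4.4],[0,0,-3,0,0,0,4.4],[0,0,-4,0,0,0,4.4],[4,0,-3,0,0,0,4.4],[4,-4,0,0,0,0,4.4]]'; python3 -m inch '[[4,-3,-2,0,0,0,2],[4,0,-2,0,0,0,1],[0,0,0,0,0,0,0],[0,0,0,0,0,0,0]]'
python3 - <<'E'
from h import *
s,t,r=st();print(t,r.as_matrix().round(3).tolist(),s['wrist_force'])
p=vision.read_camera('wrist');save(p['pixels'],'w17.png')
p=vision.read_camera('top')
save(cv2.resize(p['pixels'][160:240,220:320],None,fx=8,fy=7,interpolation=cv2.INTER_CUBIC),'t17.png')
E
```

```text
clock: 34.55
tcp_pos: [0.5236, 0.2033, 0.0289]
orientation: [0.001, 0.037, 0.999, 0.0]
wrist_force: [-0.3, -0.2, 0.4]
finger_gap: 0.0439
clock: 35.05
tcp_pos: [0.4485, 0.1759, 0.153]
orientation: [0.005, 0.035, 0.999, 0.002]
wrist_force: [0.6, -1.1, 0.2]
finger_gap: 0.0441
clock: 35.45
tcp_pos: [0.3665, 0.1516, 0.188]
orientation: [0.002, 0.037, 0.999, 0.0]
wrist_force: [-0.6, -0.4, 0.3]
finger_gap: 0.0
[0.36654416 0.15155151 0.18799566] [[-0.997, 0.073, 0.005], [0.073, 0.997, 0.001], [-0.005, 0.001, -1.0]] [-0.57704666 -0.35111456  0.31064529]
```

View pics/w17.png

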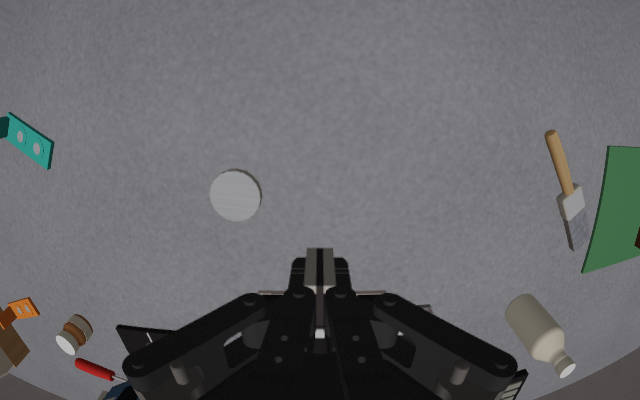

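View pics/t17.png

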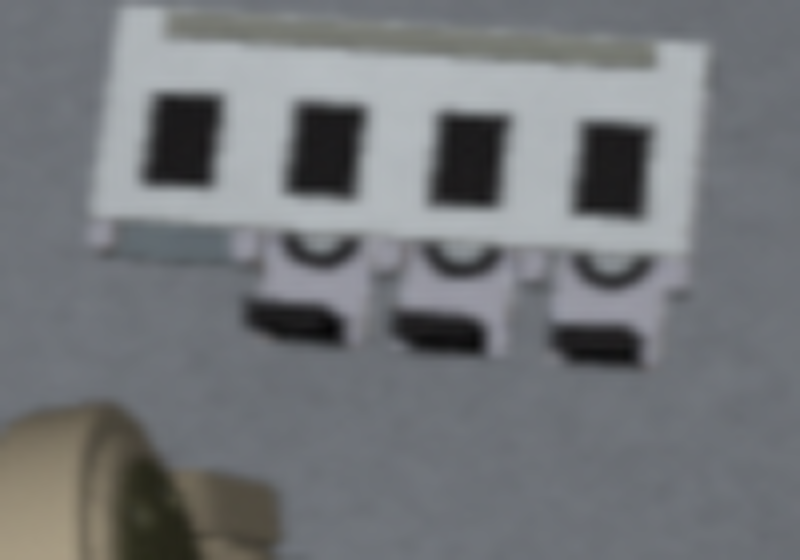

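```bash
python3 -m inch '[[-4,3,0,0,0,0,0],[-4.9,3.3,1.8,0,0,0,0],[0,0,4.5,0,0,0,0],[0,0,4.5,0,0,0,0],[0,0,4.5,0,0,0,0]]' 60; python3 -m inch '[[0,0,0,0,0,0,0],[0,0,0,0,0,0,0]]'
```

```text
clock: 36.05
tcp_pos: [0.4506, 0.2024, 0.0345]
orientation: [0.0, 0.037, 0.999, -0.0]
wrist_force: [1.1, 0.1, -0.4]
finger_gap: 0.0003
clock: 36.25
tcp_pos: [0.4492, 0.2019, 0.0365]
orientation: [-0.001, 0.037, 0.999, -0.001]
wrist_force: [0.5, 0.1, 0.7]
finger_gap: -0.0001
```

```bash
python3 -m inch '[[-2,0.65,0.4,0,0,0,0],[-2,0,0,0,0,0,0],[0,0,0,0,0,0,0]]'; python3 -m inch '[[-0.6,0,0,0,0,0,0],[-0.4,0,0,0,0,0,0],[0,0,0,0,0,0,0]]';python3 -m inch '[[-0.3,0,0,0,0,0,0],[-0.3,0,0,0,0,0,0],[0,0,0,0,0,0,0]]'
```

```text
clock: 36.55
tcp_pos: [0.4955, 0.2064, 0.0367]
orientation: [0.004, 0.037, 0.999, 0.001]
wrist_force: [-0.0, 0.4, 0.1]
finger_gap: 0.0001
clock: 36.85
tcp_pos: [0.5005, 0.205, 0.0341]
orientation: [0.001, 0.037, 0.999, 0.0]
wrist_force: [0.4, -0.3, -0.3]
finger_gap: -0.0002
clock: 37.15
tcp_pos: [0.5061, 0.2045, 0.0334]
orientation: [0.001, 0.037, 0.999, 0.0]
wrist_force: [-0.6, -0.0, 0.0]
finger_gap: 0.0002
```

```bash
python3 -m inch '[[-0.2,0,0,0,0,0,0],[0,0,0,0,0,0,0]]';python3 -m inch '[[-0.2,0,0,0,0,0,0],[0,0,0,0,0,0,0]]'
```

```text
clock: 37.35
tcp_pos: [0.508, 0.2043, 0.0333]
orientation: [0.0, 0.037, 0.999, -0.0]
wrist_force: [0.3, -0.8, -0.1]
finger_gap: 0.0001
clock: 37.55
tcp_pos: [0.5082, 0.2042, 0.0331]
orientation: [-0.001, 0.036, 0.999, -0.0]
wrist_force: [-5.6, 0.0, 4.0]
finger_gap: -0.0001
```

```bash
python3 -m inch '[[3,0,0,0,0,0,0],[1,-3,0,0,0,0,0],[0,-2.8,0,0,0,0,0],[0,0,0,0,0,0,0],[-2,0,0,0,0,0,0]]'; python3 -m inch '[[-0.8,0,0,0,0,0,0],[0,0,0,0,0,0,0],[0,0,0,0,0,0,0]]'
```

```text
clock: 38.05
tcp_pos: [0.4836, 0.1474, 0.0332]
orientation: [-0.001, 0.037, 0.999, -0.0]
wrist_force: [0.5, 0.4, 0.4]
finger_gap: 0.0002
clock: 38.35
tcp_pos: [0.4933, 0.1475, 0.0331]
orientation: [-0.0, 0.037, 0.999, -0.0]
wrist_force: [0.1, 0.4, -0.2]
finger_gap: 0.0001
```

```bash
python3 -m inch '[[-0.6,0,0,0,0,0,0],[0,0,0,0,0,0,0]]';python3 -m inch '[[-0.3,0,0,0,0,0,0],[0,0,0,0,0,0,0]]';python3 -m inch '[[-0.3,0,0,0,0,0,0],[0,0,0,0,0,0,0]]';python3 -m inch '[[-0.2,0,0,0,0,0,0],[0,0,0,0,0,0,0]]'
```

```text
clock: 38.55
tcp_pos: [0.5001, 0.147, 0.0334]
orientation: [0.001, 0.036, 0.999, -0.0]
wrist_force: [-0.9, 0.1, 0.4]
finger_gap: -0.0001
clock: 38.75
tcp_pos: [0.5029, 0.1466, 0.0334]
orientation: [0.001, 0.037, 0.999, -0.0]
wrist_force: [0.5, -0.5, -0.3]
finger_gap: 0.0002
clock: 38.95
tcp_pos: [0.5037, 0.1464, 0.0331]
orientation: [-0.001, 0.037, 0.999, -0.0]
wrist_force: [-4.2, 0.3, 3.7]
finger_gap: -0.0003
clock: 39.15
tcp_pos: [0.5037, 0.1463, 0.0329]
orientation: [-0.003, 0.036, 0.999, -0.0]
wrist_force: [-10.0, 0.9, 7.7]
finger_gap: 0.0
```

Bay1 solid at 0.5037 (expected 0.5039). Now bay0, expected stop at 0.4996.

```bash
python3 -m inch '[[3,0,0,0,0,0,0],[1,-3,0,0,0,0,0],[0,-2.9,0,0,0,0,0],[0,0,0,0,0,0,0],[-2,0,0,0,0,0,0]]'; python3 -m inch '[[-0.8,0,0,0,0,0,0],[-0.4,0,0,0,0,0,0],[0,0,0,0,0,0,0]]';python3 -m inch '[[-0.3,0,0,0,0,0,0],[0,0,0,0,0,0,0]]';python3 -m inch '[[-0.3,0,0,0,0,0,0],[0,0,0,0,0,0,0]]'
```

```text
clock: 39.65
tcp_pos: [0.4811, 0.0885, 0.0332]
orientation: [-0.001, 0.037, 0.999, 0.0]
wrist_force: [0.5, -0.2, 0.3]
finger_gap: -0.0001
clock: 39.95
tcp_pos: [0.4957, 0.0882, 0.0332]
orientation: [0.0, 0.036, 0.999, 0.0]
wrist_force: [-0.8, 0.6, 0.9]
finger_gap: 0.0001
clock: 40.15
tcp_pos: [0.4981, 0.0879, 0.0333]
orientation: [0.0, 0.036, 0.999, -0.0]
wrist_force: [0.4, -0.3, 0.8]
finger_gap: 0.0
clock: 40.35
tcp_pos: [0.499, 0.0879, 0.033]
orientation: [-0.002, 0.036, 0.999, 0.0]
wrist_force: [-4.4, 0.5, 2.5]
finger_gap: 0.0
```

```bash
python3 -m inch '[[4,0,-1,0,0,0,0],[4,0,-4.5,0,0,0,2],[0,0,-4.8,0,0,0,4],[0,0,-4.8,0,0,0,4],[0,0,-4.8,0,0,0,4]]'; python3 -m inch '[[0,0,-4,0,0,0,4],[0,0,0,0,0,0,4],[0,0,0,0,0,0,4]]'
python3 - <<'E'
from h import *
s,t,r=st();print(t,r.as_matrix().round(3).tolist(),s['wrist_force'],np.degrees(s['joint_pos']).round(1))
p=vision.read_camera('top');P=pts(p)
save(cv2.resize(p['pixels'][120:220,330:430],None,fx=8,fy=6,interpolation=cv2.INTER_CUBIC),'t18.png');save(p['pixels'],'t18f.png')
p2=vision.read_camera('scene');P2=pts(p2)
save(cv2.resize(p2['pixels'][180:260,230:320],None,fx=8,fy=7,interpolation=cv2.INTER_CUBIC),'s18.png')
for n,P in(('top',P),('scene',P2)):
    m=(P[...,2]>.195)&(P[...,2]<.26)&(abs(P[...,0]-.634)<.14)&(abs(P[...,1]+.141)<.12)
    X=P[m];c=np.median(X,0);k=np.linalg.norm((X-c)[:,:2],axis=1)<.1;X=X[k];U=np.linalg.svd(X-X.mean(0))[2];print(n,len(X),X.mean(0),U[0],np.degrees(np.arctan2(U[0][1],U[0][0])),np.ptp((X-X.mean(0))@U[0]))
    m=(P[...,2]>.085)&(P[...,2]<.185)&(np.hypot(P[...,0]-.634,P[...,1]+.141)<.12);X=P[m];U=np.linalg.svd(X-X.mean(0),full_matrices=False)[2];print(' panel',len(X),X.mean(0),U.round(3).tolist())
E
```

```text
clock: 40.85
tcp_pos: [0.4272, 0.093, 0.2267]
orientation: [0.001, 0.037, 0.999, -0.0]
wrist_force: [1.0, -0.3, 0.2]
finger_gap: 0.0399
clock: 41.15
tcp_pos: [0.4286, 0.0929, 0.2656]
orientation: [0.002, 0.037, 0.999, 0.0]
wrist_force: [0.7, -0.1, -0.4]
finger_gap: 0.0398
[0.42859769 0.09294315 0.26559305] [[-0.997, 0.073, 0.003], [0.073, 0.997, -0.0], [-0.003, 0.0, -1.0]] [ 0.66936532 -0.098276   -0.42764907] [  1.7   2.1 -11.9  75.8  -0.    5.9]
top 250 [ 0.62072672 -0.14706948  0.22064546] [-0.50115588  0.86533743 -0.00582443] 120.07706478302546 0.12968216079309056
 panel 256 [ 0.61367177 -0.13284611  0.16004333] [[-0.476, 0.879, -0.02], [0.054, 0.007, -0.999], [-0.878, -0.476, -0.051]]
scene 191 [ 0.62352209 -0.14368836  0.21740008] [ 0.5043824  -0.86341999  0.01021319] -59.70789121516369 0.12907999968850453
 panel 1143 [ 0.63335111 -0.13846589  0.14083639] [[0.506, -0.863, -0.001], [-0.124, -0.074, 0.99], [0.854, 0.5, 0.144]]
```

View pics/t18.png

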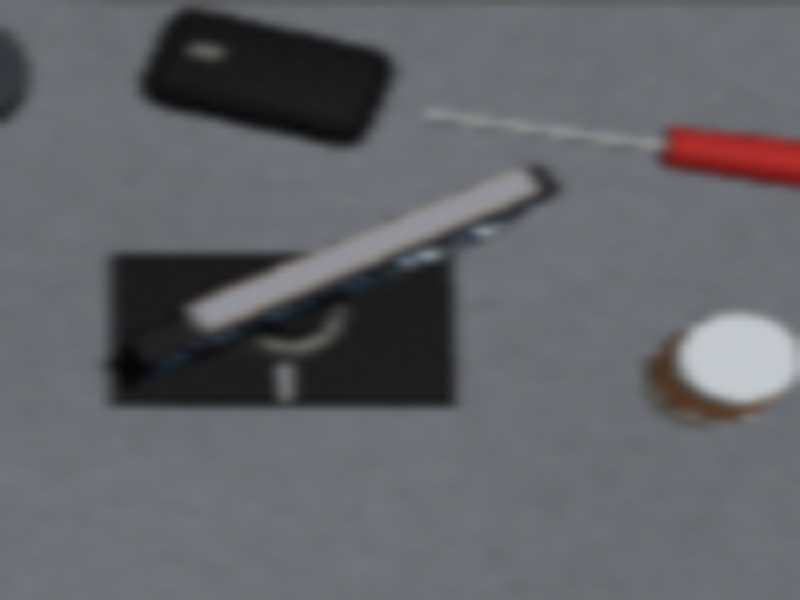

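View pics/s18.png

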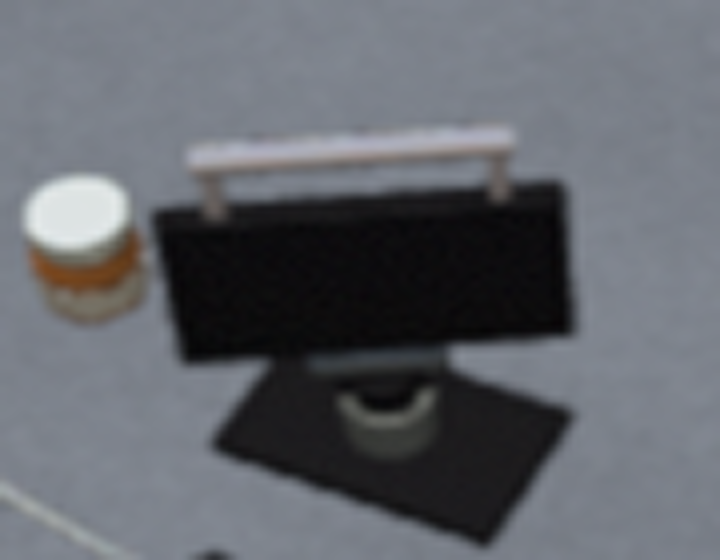

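View pics/t18f.png

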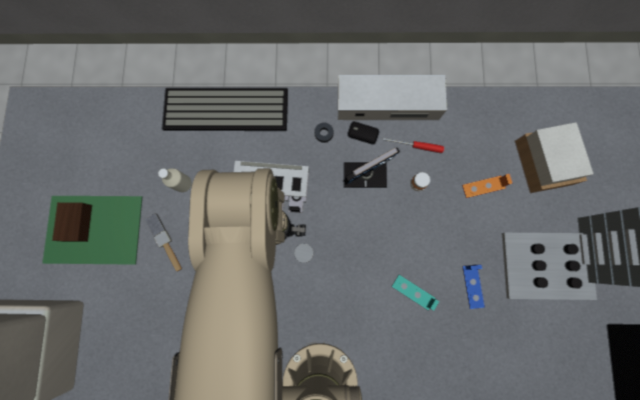

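```bash
python3 -m inch '[[0,0,-0.5,0,0,8.2,6],[0,0,-0.5,0,0,8.2,6],[0,0,-0.5,0,0,8.2,6],[0,0,0,0,0,8.2,6],[0,0,0,0,0,8.2,6]]'; python3 -m inch '[[0,0,0,0,0,8.2,6],[0,0,0,0,0,6.8,6],[-4,0.7,0,0,0,0,6],[-4.5,0.7,0,0,0,0,6],[-4.5,0.7,0,0,0,0,6]]';  python3 -m inch '[[-4.5,0.7,0,0,0,0,6],[-4.5,0.7,0,0,0,0,6],[-4,0.7,0,0,0,0,6],[0,0,0,0,0,0,6],[0,0,0,0,0,0,6]]'
python3 - <<'E'
from h import *
s,t,r=st();print(t,r.as_matrix().round(3).tolist(),s['wrist_force'])
p=vision.read_camera('wrist');save(p['pixels'],'w19.png')
E
```

```text
clock: 41.75
tcp_pos: [0.4271, 0.0928, 0.2778]
orientation: [-0.001, 0.387, 0.922, -0.001]
wrist_force: [-0.0, -0.2, 0.2]
finger_gap: 0.0602
clock: 42.25
tcp_pos: [0.5107, -0.0102, 0.2778]
orientation: [-0.001, 0.501, 0.865, -0.0]
wrist_force: [0.4, 0.9, 0.4]
finger_gap: 0.0601
clock: 42.75
tcp_pos: [0.5929, -0.1124, 0.2768]
orientation: [-0.002, 0.502, 0.865, -0.0]
wrist_force: [-0.3, 0.3, -0.1]
finger_gap: 0.0601
[ 0.59294398 -0.11237227  0.2768238 ] [[-0.496, 0.869, -0.004], [0.869, 0.496, 0.002], [0.004, -0.003, -1.0]] [-0.31323632  0.33943438 -0.07635142]
```

View pics/w19.png

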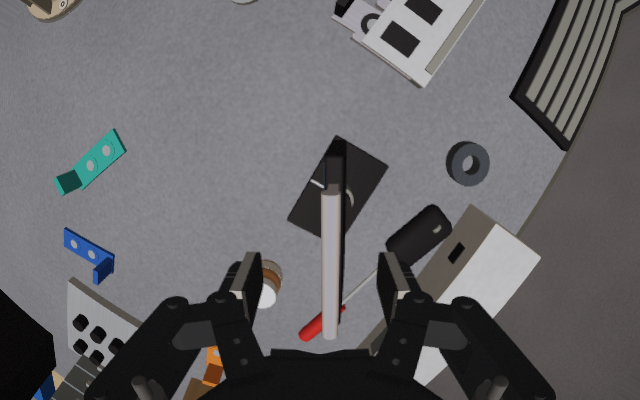

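```bash
cat > bar.py <<'E'
from h import *
def bar(p,t,r,uvs):
    o,D,P=wpts(p,t,r)
    m=(P[...,2]>.19)&(P[...,2]<.235)&(p['depth']>0)&(p['pixels'].min(-1)>110)
    n,l,sts,c=cv2.connectedComponentsWithStats(m.astype(np.uint8));k=l[uvs[1],uvs[0]]
    if k==0: k=1+np.argmax(sts[1:,4])
    X=P[l==k];U=np.linalg.svd(X-X.mean(0),full_matrices=False)[2];q=(X-X.mean(0))@U[0];mid=X.mean(0)+U[0]*(q.max()+q.min())/2
    e=[proj for proj in (mid+U[0]*q.min()/1,mid+U[0]*q.max()/1)]
    print('n',len(X),'mid',mid.round(4),'dir',U[0].round(4),'yaw',np.degrees(np.arctan2(U[0][1],U[0][0])).round(2),'len',np.ptp(q).round(4),'ztop95',np.percentile(X[:,2],95).round(4))
E
python3 - <<'E'
from bar import *
s,t,r=st();print(t)
p=vision.read_camera('wrist');bar(p,t,r,(330,250))
R_=r.as_matrix()
o,D,P=wpts(p,t,r)
# foot
m=(P[...,2]>.006)&(P[...,2]<.018)&(p['pixels'].max(-1)<70)&(abs(P[...,0]-.634)<.07)&(abs(P[...,1]+.141)<.09);X=P[m];b,s_,a=fit(X[:,:2],0,0);print('foot',len(X),b,s_,a)
for q in tip_of(p,'screen_handle')[:2]:
    i=np.round(q['location']).astype(int);print(q['confidence'],i,P[i[1],i[0]])
E
```

```text
[ 0.5926612  -0.11151389  0.27775774]
n 2458 mid [ 0.621  -0.148   0.2213] dir [ 0.5027 -0.8645 -0.0022] yaw -59.82 len 0.1309 ztop95 0.2231
foot 3203 [ 0.63347314 -0.13938847] (139.26138305664062, 84.54731750488281) 89.9536361694336
0.66 [329 273] [ 0.61838794 -0.14398179  0.22249058]
0.6 [418 229] [ 0.76021274 -0.12201792  0.02764796]
```

```bash
python3 -m inch '[[-4.6,0.65,0,0,0,-0.5,6],[0,0,0,0,0,0,6],[0,0,0,0,0,0,6],[0,0,0,0,0,0,6]]'
python3 - <<'E'
from bar import *
s,t,r=st();print(t,r.as_matrix().round(4).tolist())
p=vision.read_camera('wrist');save(p['pixels'],'w20.png');bar(p,t,r,(330,290))
E
```

```text
clock: 43.3
tcp_pos: [0.6217, -0.1474, 0.2805]
orientation: [0.0, 0.497, 0.868, 0.0]
wrist_force: [-0.4, -0.1, 0.3]
finger_gap: 0.0597
[ 0.62167837 -0.14743772  0.28048339] [[-0.5053, 0.8629, 0.0011], [0.8629, 0.5053, -0.0], [-0.0006, 0.0009, -1.0]]
n 3045 mid [ 0.6211 -0.1479  0.2214] dir [ 0.5027 -0.8645 -0.0017] yaw -59.82 len 0.1309 ztop95 0.2233
```

View pics/w20.png

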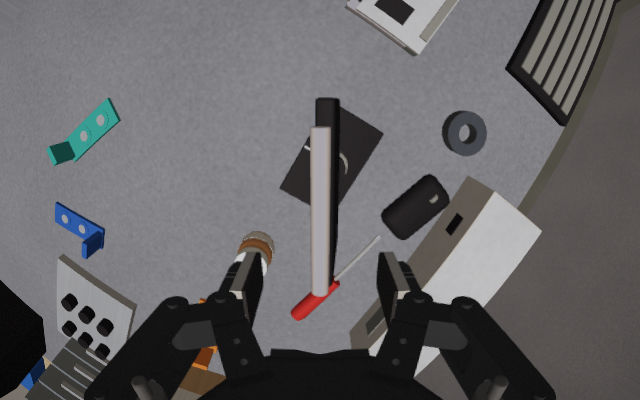

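```bash
python3 -m inch '[[0,0,4,0,0,0,6],[0,0,4.2,0,0,0,6],[0,0,0,0,0,0,6],[0,0,0,0,0,0,6],[0,0,0,0,0,0,4]]' 40; python3 -m inch '[[0,0,0,0,0,0,2.5],[0,0,0,0,0,0,1],[0,0,0,0,0,0,1],[0,0,0,0,0,0,1],[0,0,0,0,0,0,1]]' 40
python3 - <<'E'
from bar import *
s,t,r=st();print(t,r.as_matrix().round(4).tolist(),s['wrist_force'])
E
```

```text
clock: 43.85
tcp_pos: [0.6237, -0.1488, 0.2012]
orientation: [0.003, 0.498, 0.867, 0.001]
wrist_force: [-0.3, -0.1, 0.2]
finger_gap: 0.047
clock: 44.35
tcp_pos: [0.6232, -0.1491, 0.1999]
orientation: [0.002, 0.498, 0.867, 0.0]
wrist_force: [-0.3, 0.1, 6.3]
finger_gap: 0.0125
[ 0.6232407  -0.14914922  0.19993496] [[-0.5043, 0.8635, 0.0041], [0.8635, 0.5043, -0.0016], [-0.0034, 0.0027, -1.0]] [-0.29727992  0.06198967  6.3250848 ]
```

```bash
python3 -m inch '[[0,0.7,0,0,0,0,1],[0,0.68,-0.05,0,0,0,1],[0,0,0,0,0,0,1],[0,0,0,0,0,0,1]]' 80; python3 -m inch '[[0,0,0,0,0,5,1],[0,0,0,0,0,5,1],[0,0,0,0,0,5,1],[0,0,0,0,0,5,1],[0,0,0,0,0,5,1]]' 80;python3 -m inch '[[0,0,0,0,0,5,1],[0,0,0,0,0,0,1],[0,0,0,0,0,0,1],[0,0,0,0,0,0,1]]' 80
python3 - <<'E'
from bar import *
s,t,r=st();print(t,r.as_matrix().round(4).tolist(),s['wrist_force'],s['ft_torque'])
p=vision.read_camera('wrist');save(p['pixels'],'w21.png')
p=vision.read_camera('top');save(cv2.resize(p['pixels'][120:220,330:430],None,fx=8,fy=6,interpolation=cv2.INTER_CUBIC),'t21.png')
p=vision.read_camera('scene');save(cv2.resize(p['pixels'][180:260,230:320],None,fx=8,fy=7,interpolation=cv2.INTER_CUBIC),'s21.png')
E
```

```text
clock: 44.75
tcp_pos: [0.6339, -0.143, 0.2007]
orientation: [0.002, 0.498, 0.867, -0.001]
wrist_force: [-4.8, -2.0, 9.4]
finger_gap: 0.0113
clock: 45.25
tcp_pos: [0.633, -0.1423, 0.2007]
orientation: [0.001, 0.675, 0.738, -0.001]
wrist_force: [-6.4, -0.6, 11.9]
finger_gap: 0.0111
clock: 45.65
tcp_pos: [0.633, -0.142, 0.2007]
orientation: [0.001, 0.705, 0.709, -0.001]
wrist_force: [-6.1, -0.2, 12.4]
finger_gap: 0.0117
[ 0.6329532  -0.14200793  0.20072285] [[-0.0046, 1.0, 0.0], [1.0, 0.0046, -0.0016], [-0.0016, 0.0, -1.0]] [-6.08534773 -0.19173167 12.37725394] [ 0.05587004  1.8885176  -0.07405872]
```

View pics/w21.png

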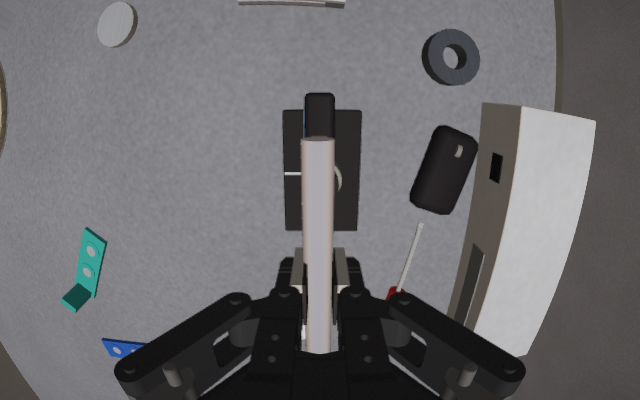

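View pics/s21.png

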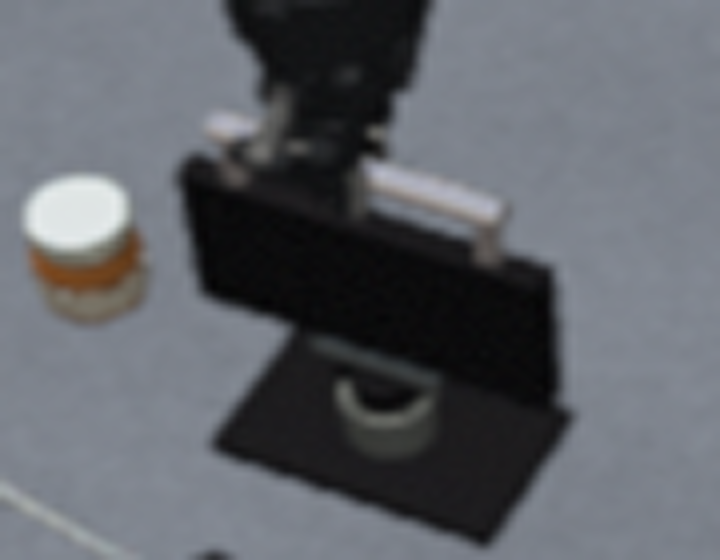

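```bash
cat > yaw.py <<'E'
from bar import *
def yaws():
    s,t,r=st();p=vision.read_camera('wrist');o,D,P=wpts(p,t,r);dk=p['pixels'].max(-1)
    m=(P[...,2]>.006)&(P[...,2]<.018)&(dk<75)&(abs(P[...,0]-.634)<.06)&(abs(P[...,1]+.141)<.085);X=P[m]
    # front edge: per y-bin minimal x; back edge: max x
    out=[]
    for sg in(-1,1):
        ys=[];xs=[]
        for y in np.arange(-.20,-.08,.004):
            k=abs(X[:,1]-y)<.002
            if k.sum()>5: ys.append(y);xs.append(np.sort(sg*X[k,0])[-2:].mean()*sg)
        ys,xs=np.array(ys),np.array(xs);f=np.polyfit(ys,xs,1);e=abs(xs-np.polyval(f,ys));g=e<=np.percentile(e,75);f=np.polyfit(ys[g],xs[g],1)
        out.append((len(ys),np.degrees(-np.arctan(f[0])).round(2),np.polyval(f,-.14).round(4)))
    b=fit(X[:,:2],0,0)
    m=(P[...,2]>.19)&(P[...,2]<.24)&(p['pixels'].min(-1)>110)&(abs(P[...,0]-.65)<.07)&(abs(P[...,1]+.141)<.08)
    n,l,sts,c=cv2.connectedComponentsWithStats(m.astype(np.uint8));k=1+np.argmax(sts[1:,4]);B=P[l==k]
    U=np.linalg.svd(B-B.mean(0),full_matrices=False)[2][0];U*=np.sign(U[1])
    print('foot front/back yaw',out,b[0].round(4),np.round(b[1],1),round(b[2],2),'bar yaw',np.degrees(-np.arctan2(U[0],U[1])).round(2),'mean',B.mean(0).round(4),len(B),'ztop',np.percentile(B[:,2],95).round(4))
E
python3 - <<'E'
from yaw import *
for i in range(3): yaws()
E
```

```text
foot front/back yaw [(30, np.float64(-0.21), np.float64(0.5927)), (30, np.float64(-0.15), np.float64(0.6753))] [ 0.634  -0.1395] [139.5  84.1] 89.81 bar yaw 0.48 mean [ 0.6312 -0.1213  0.2223] 5884 ztop 0.224
foot front/back yaw [(30, np.float64(-0.05), np.float64(0.5927)), (30, np.float64(-0.11), np.float64(0.6753))] [ 0.6339 -0.1395] [139.5  84.3] 89.81 bar yaw 0.48 mean [ 0.6312 -0.1213  0.2223] 5886 ztop 0.224
foot front/back yaw [(30, np.float64(-0.16), np.float64(0.5925)), (30, np.float64(-0.12), np.float64(0.6753))] [ 0.6339 -0.1393] [139.3  84.2] 89.82 bar yaw 0.47 mean [ 0.6312 -0.1213  0.2223] 5880 ztop 0.224
```

```bash
python3 -m inch '[[0,1.2,0.03,0,0,0.6,1],[0,1,0.11,0,0,0,1],[0,1,0.17,0,0,0,1],[0,1,0.25,0,0,0,1],[0,0,0,0,0,0,1]]' 60;python3 -m inch '[[0,1,0.32,0,0,0,1],[0,0,0,0,0,0,1],[0,0,0,0,0,0,1],[0,0,0,0,0,0,1]]' 60
python3 - <<'E'
from yaw import *
s,t,r=st();print(t,r.as_matrix().round(4).tolist(),s['wrist_force'])
for i in range(2): yaws()
p=vision.read_camera('wrist');save(p['pixels'],'w22.png')
p=vision.read_camera('scene');save(cv2.resize(p['pixels'][180:260,230:320],None,fx=8,fy=7,interpolation=cv2.INTER_CUBIC),'s22.png')
E
```

```text
clock: 46.45
tcp_pos: [0.6772, -0.1419, 0.1937]
orientation: [0.001, 0.709, 0.705, 0.0]
wrist_force: [-1.7, 0.1, 6.7]
finger_gap: 0.0116
clock: 46.85
tcp_pos: [0.6872, -0.1419, 0.191]
orientation: [0.001, 0.709, 0.705, 0.001]
wrist_force: [0.7, -0.1, 4.5]
finger_gap: 0.0117
[ 0.68724613 -0.14192642  0.19100872] [[0.005, 1.0, 0.0035], [1.0, -0.005, -0.0008], [-0.0008, 0.0035, -1.0]] [ 0.68967512 -0.12151528  4.48309369]
foot front/back yaw [(29, np.float64(-0.01), np.float64(0.5927)), (29, np.float64(0.18), np.float64(0.6109))] [ 0.6332 -0.1397] [138.4  84.2] 88.95 bar yaw 0.23 mean [ 0.6863 -0.1204  0.2124] 6105 ztop 0.2143
foot front/back yaw [(29, np.float64(0.06), np.float64(0.5927)), (29, np.float64(0.29), np.float64(0.6108))] [ 0.6336 -0.1395] [138.2  84. ] 89.33 bar yaw 0.24 mean [ 0.6863 -0.1204  0.2124] 6103 ztop 0.2143
```

View pics/w22.png

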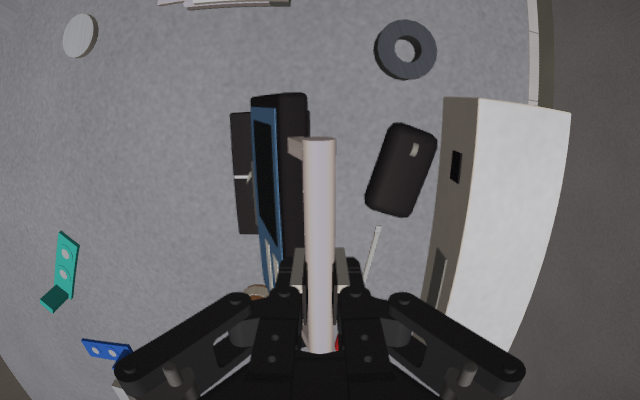

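View pics/s22.png

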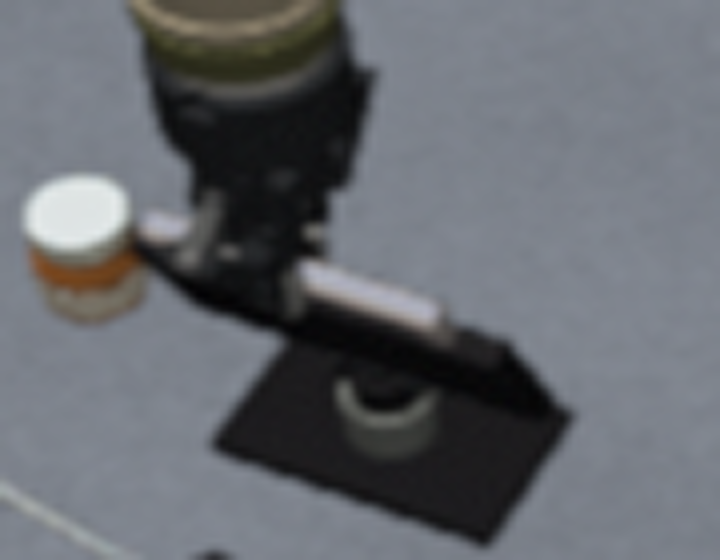

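```bash
python3 -m inch '[[0,-0.25,-0.09,0,0,0.4,1],[0,0,0,0,0,0,1],[0,0,0,0,0,0,1],[0,0,0,0,0,0,1]]' 60
python3 - <<'E'
from yaw import *
s,t,r=st();print(t,s['wrist_force'])
for i in range(2): yaws()
E
```

```text
clock: 47.45
tcp_pos: [0.6848, -0.142, 0.1918]
orientation: [0.002, 0.711, 0.703, 0.001]
wrist_force: [2.3, -0.1, 5.5]
finger_gap: 0.0117
[ 0.68482859 -0.14202245  0.19179618] [ 2.26951938 -0.08488121  5.48779739]
foot front/back yaw [(29, np.float64(0.04), np.float64(0.5927)), (29, np.float64(-0.0), np.float64(0.6113))] [ 0.6336 -0.1393] [138.6  84.5] 89.5 bar yaw -0.25 mean [ 0.6845 -0.1205  0.2131] 6007 ztop 0.215
foot front/back yaw [(29, np.float64(0.13), np.float64(0.5928)), (29, np.float64(0.1), np.float64(0.6114))] [ 0.6338 -0.1394] [138.8  84.3] 89.52 bar yaw -0.25 mean [ 0.6845 -0.1205  0.2131] 6007 ztop 0.215
```

```bash
python3 -m inch '[[0,0,0,0,0,0,1.8],[0,0,0,0,0,0,2.6],[0,0,0,0,0,0,3.6],[0,0,0,0,0,0,4],[0,0,0,0,0,0,4]]' 30;python3 -m inch '[[0,0,-1,0,0,0,4],[0,0,-3,0,0,0,4],[0,0,-3,0,0,0,4],[0,0,-1,0,0,0,4],[0,0,0,0,0,0,4]]'
python3 - <<'E'
from yaw import *
s,t,r=st();print(t,r.as_matrix().round(4).tolist(),s['wrist_force'])
for i in range(2): yaws()
p=vision.read_camera('wrist');save(p['pixels'],'w23.png')
E
```

```text
clock: 48.05
tcp_pos: [0.6835, -0.1417, 0.1901]
orientation: [-0.0, 0.711, 0.703, 0.0]
wrist_force: [0.6, 0.3, 0.1]
finger_gap: 0.0399
clock: 48.55
tcp_pos: [0.6847, -0.1421, 0.2731]
orientation: [0.002, 0.711, 0.703, 0.001]
wrist_force: [0.2, 0.4, -0.3]
finger_gap: 0.0399
[ 0.68468803 -0.14207352  0.27305658] [[0.0122, 0.9999, 0.0052], [0.9999, -0.0122, -0.0015], [-0.0015, 0.0052, -1.0]] [ 0.18481507  0.43921268 -0.32884173]
foot front/back yaw [(29, np.float64(-0.16), np.float64(0.5928)), (29, np.float64(-2.37), np.float64(0.6163))] [ 0.6061 -0.1392] [138.6  28.4] 89.71 bar yaw -0.04 mean [ 0.6845 -0.1327  0.2132] 3106 ztop 0.2151
foot front/back yaw [(29, np.float64(-0.33), np.float64(0.5927)), (29, np.float64(-2.37), np.float64(0.6164))] [ 0.6321 -0.1401] [139.4  83.9] 88.17 bar yaw -0.0 mean [ 0.6845 -0.133   0.2132] 3158 ztop 0.2151
```

View pics/w23.png

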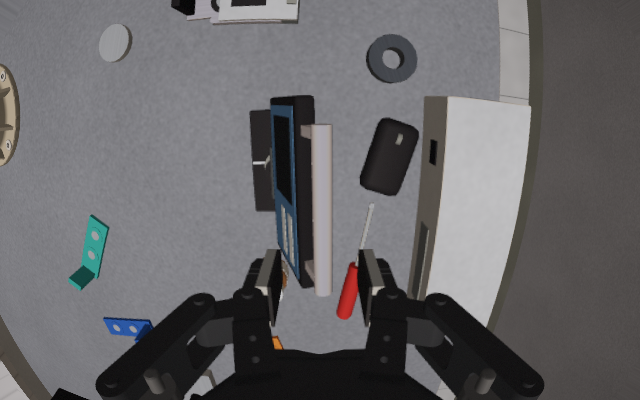

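```bash
python3 -m inch '[[0,0,-4,0,0,0,4],[0,-4,-2,0,0,0,4],[0,-4.5,0,0,0,0,4],[0,-4.5,0,0,0,0,4],[0,-4.5,0,0,0,0,4]]'; python3 -m inch '[[-4,-4,0,0,0,0,4],[-4,0,0,0,0,0,4],[-4,0,0,0,0,0,4],[0,0,0,0,0,0,4],[0,0,0,0,0,0,4]]'
python3 - <<'E'
from yaw import *
s,t,r=st();print(t,s['wrist_force'])
p=vision.read_camera('top');P=pts(p);save(cv2.resize(p['pixels'][110:280,180:500],None,fx=2.5,fy=2.5,interpolation=cv2.INTER_CUBIC),'t24.png')
m=(P[...,2]>.192)&(P[...,2]<.24)&(abs(P[...,0]-.66)<.07)&(abs(P[...,1]+.141)<.09);X=P[m];U=np.linalg.svd(X-X.mean(0),full_matrices=False)[2][0];print('bar top',X.mean(0),np.degrees(np.arctan2(U[1],U[0])))
p=vision.read_camera('scene');P=pts(p);save(cv2.resize(p['pixels'][130:330,170:490],None,fx=2.5,fy=2.5,interpolation=cv2.INTER_CUBIC),'s24.png')
X=P[(P[...,2]>.192)&(P[...,2]<.24)&(abs(P[...,0]-.66)<.07)&(abs(P[...,1]+.141)<.09)];U=np.linalg.svd(X-X.mean(0),full_matrices=False)[2][0];print('bar scene',X.mean(0),np.degrees(np.arctan2(U[1],U[0])))
m=(P[...,2]>.085)&(P[...,2]<.175)&(np.hypot(P[...,0]-.65,P[...,1]+.141)<.1);X=P[m];
U=np.linalg.svd(X-X.mean(0),full_matrices=False)[2];print('panel',len(X),U.round(3).tolist())
E
```

```text
clock: 49.2
tcp_pos: [0.5064, -0.1392, 0.3283]
orientation: [-0.001, 0.711, 0.703, -0.0]
wrist_force: [-0.2, -0.3, 0.6]
finger_gap: 0.0399
clock: 49.7
tcp_pos: [0.471, -0.2548, 0.3286]
orientation: [-0.001, 0.712, 0.702, 0.0]
wrist_force: [-0.1, -0.1, -1.0]
finger_gap: 0.0401
[ 0.47100901 -0.25483933  0.32856053] [-0.11782575 -0.07460383 -1.02293268]
bar top [ 0.68237769 -0.14098478  0.21134333] -90.01703180163754
bar scene [ 0.68658297 -0.13567359  0.21061134] -89.93779026657933
panel 376 [[0.03, -0.999, 0.015], [-0.313, -0.024, -0.95], [-0.949, -0.024, 0.313]]
```

View pics/t24.png

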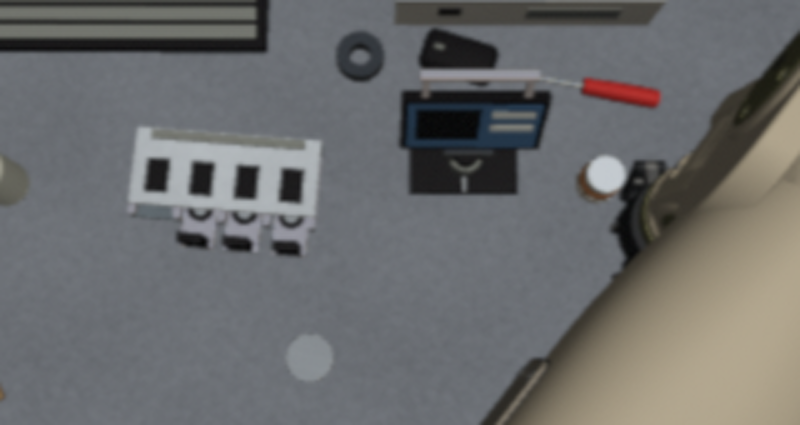

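View pics/s24.png

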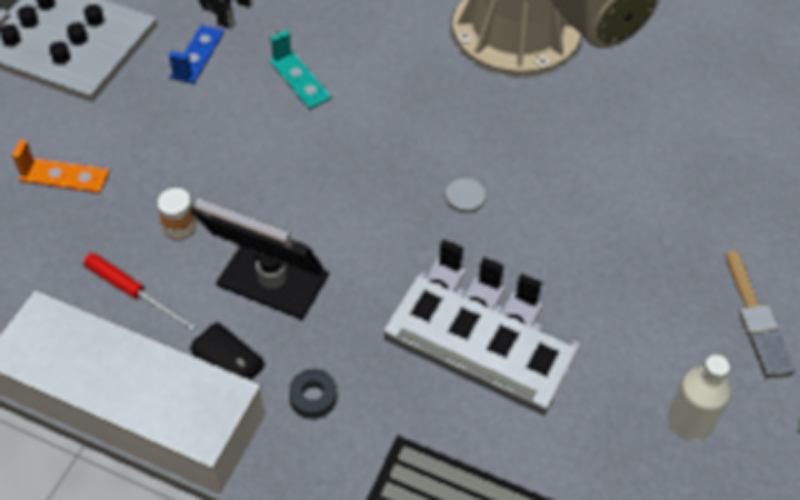

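```bash
python3 -m inch '[[0,0,0,0,0,0,4],[0,0,0,0,0,0,4]]'; python3 -c "
from workcell import workorder
print(workorder.hand_in())"
```

```text
clock: 50.0
tcp_pos: [0.472, -0.2534, 0.3304]
orientation: [0.0, 0.711, 0.703, 0.0]
wrist_force: [0.6, 0.8, 1.2]
finger_gap: 0.0402
the job is handed in; nothing more can be done
None
```

I slid the three silver carriers into bays 0, 1 and 2 and handed the job in at 50 s. Only then did I turn the screen by its handle bar to square with its foot and lean it back. I found no fourth silver carrier.

**Carriers:** A push with closed fingers on each grip block met the end stop where the dock geometry puts it, within 1 mm of it in bay0 and bay1. Bay2, my reference, met resistance about 14 mm behind its gripped position. The third carrier had been knocked a few centimetres aside before I reached it, so I measured it again before gripping.

**Screen:** After release, the handle bar read within about 0.2 degrees of square with the foot. The lean came out at about 20.3 degrees from both the bar's position and its height. A rougher fit to the panel itself gave about 18 degrees, but that fit is noisy because the camera saw the panel nearly edge-on.

**Also worth knowing:**
- The second carrier turned about 3 degrees in the grip, and I corrected that before inserting it.
- Early on, the first carrier rested lightly on the reference block (a few newtons). I raised it at once, and later pictures showed no visible shift of the block.
- The last pictures showed all three carriers still in place, the blue, orange and turquoise look-alikes and the other items apparently where they started, and the arm clear of everything.

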